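Clamp the sharpening stone until the torque knob clicks

ROBOT

A 6-joint arm with a two-finger parallel gripper is mounted at the origin on a cart in front of the work surface, level with it; the furniture and walls round the work are solid. World frame = base frame: x ahead of the robot, y to its left, z up, the work surface at z = 0. Lengths are in m, angles in rad, forces in N, time in s.
With the tool pointing down it reaches from about 0.35 to 0.975 m from the base axis. Payload 4.9 kg.
Tool frame: the origin (TCP) lies midway between the tips of the shut fingers; the grasp point (between the pads) lies ctrl.grip_point_offset behind it (ctrl.grip_point_offset is the distance from the TCP to the grasp point, in m); x points along the fingers, y is the direction in which the jaws open and shut, and the axes are right-handed (so a half turn about x gives the same grasp; the last joint's range is limited). The gripper opens to 85 mm and grips with 20 to 120 N. Pads are 22 mm wide; open, the fingers measure 114 mm over their backs; the gripper's body (76 mm by 85 mm) begins 54 mm behind the grasp point. The pads swing forward as they close: fully open they stand 13 mm farther back than shut.
Start: joints at [-0.119, 0.053, 1.613, -0, 1.476, -0.119], TCP at [0.625, 0, 0.193] pointing down, gripper open.
Joint ranges: [-3.01, 3.01], [-1.01, 2.22], [0.06, 2.58], [-1.02, 4.17], [0.09, 2.62], [-3.14, 3.14]. Speed limits (rad/s): [2.57, 2.57, 3.14, 3.14, 3.14, 3.14].

INTERFACE

Orientations are given as a rotation vector (axis times angle).
In Python, from station import ctrl gives the robot as it stands. The module is installed in compiled form; this text tells all that it offers.
- The arm moves only by the tool drive_tool, never from a script. Its argument "commands" is text: rows parted by semicolons, each of 5 numbers parted by spaces: the closure, from -1 (fully open) to 1 (shut), so that 0 is half open, then the shift along the tool's x, y, z in units of 40 mm (1.0 is 40 mm), then the turn about the tool's x in units of 5 degrees (1.0 is 5 degrees). A call has 1 to 8 rows; each row is the pose to reach, as a shift and turn from the pose commanded when the call began, along the tool's axes at that moment; what a row does not reach only later rows make up. A row lasts 1/12 s, in which the tool goes at most 41.7 mm and 7.16 degrees, less where a joint would pass 70% of its speed; a pose out of reach is approached as far as the arm can. A call with a gripper value outside its range is refused whole. The fingers move at their own pace and stop on an object; "newtons" is the grip in N (left out, the last holds). Time passes only in rows, so rows that repeat a pose let the fingers close. It gives the time, the measured TCP pose, the force and the opening at its end, in the units of the state.
- ctrl.get_obs(): the state, without advancing time (a new reading comes with each control period).
- ctrl.get_image(name): name is "scene" or "side" or "wrist"; returns (picture, depth): 420x560x3 uint8, blue, green, red; 420x560 float32, m along the optical axis (not along the pixel's ray), 0 where there is no reading.
- ctrl.camera_info(name): a dict with "K" (3x3 intrinsics, pixels), "k1" (the pictures are not rectified: a ray, as slopes to the right and down, at radius r is drawn at 1 + k1 r^2 times it, then the intrinsics apply), "T" (4x4, takes a point from camera to world coordinates). Camera axes: x right, y down, z forward; pixel columns grow to the right and rows downward; lengths in m; the calibration is good to about 2 mm. A picture is of the moment at which its call begins: read the wrist's pose just before it. camera_info takes no time and is no camera call; for the wrist camera it gives the pose at the moment of the call.
- ctrl.finish_job(): hands the job in, once; it reports no verdict.
The state is a dict: "t": time; "q": joint angles; "dq": joint speeds; "effort": joint torques, N m; "tool_pos": TCP position; "tool_rot": TCP orientation; "contact_force": force on the tool from outside, world axes, zero at the start; "wrist_torque": the same for the moment, N m; "opening": finger opening in m.
Only numpy, scipy, OpenCV 4.12 (cv2) and the standard library are available. Lean on these libraries where they do the work, as an engineer would, in place of code of your own. Each camera call takes 0.05 s, during which the arm holds its last target.

TASK

Lay the sharpening stone flat in its holder, lengthwise between the end stop and the jaw, without pressing it down hard. Then turn the holder's knob clockwise until it slips and clicks, and stop at once: one click is right, two are allowed, a third is too many. Leave the stone clamped and let go of everything, and do not disturb the salt shaker or the small dish beside the work.

Things in the scene. Friction and masses are not known exactly. Their poses are not given: they have to be found in the camera images.
- stone: Loose sharpening stone, 140 x 48 x 28 mm, 0.3 to 0.5 kg, dark grey layer below, pale layer above; lies flat on the left-hand table (1 mm higher); pick it up across its 48 mm width. Origin: centre of its underside; x along the 140 mm, y along the 48 mm, z up. Either end may face the end stop.
- holder: Stone holder, fixed to the table: steel rail 236 x 44 mm, a fixed black end stop at one end, a moving jaw and a black housing with a grey wing knob at the other. Origin: on the table under the rail's middle; x along the rail from end stop to knob, y across, z up. Housing: x 70 to 118 mm, y -29 to 29 mm, top at z = 37 mm (steel collar in its middle to 41 mm).
- seat: Rubber seat on the rail on which the stone lies, 140 x 40 x 2 mm, its top 12 mm above the table. Origin: centre of its underside (holder x = -26 mm, y = 0).
- end_stop: Fixed end stop, 56 mm wide, 16 mm thick, top 32 mm above the table. Origin: on its face towards the jaw, mid-width, 10 mm above the table (holder x = -100 mm).
- knob_top (a point): Middle of the wing knob's top, 76 mm above the table, on its upright axis (holder x = 94 mm, y = 0). The wing is 44 mm long (own x), 12 mm thick (own y: grip across this) and spans z = 48 to 76 mm; below it a round skirt 32 mm wide, z = 44 to 50 mm. Clockwise from above tightens: about 1 to 2 rad until the stone is tight. It stays where it is left; turning back loosens.
- pin_top (a point): Top of a 6 mm steel pin in the knob's middle, 0.5 mm proud of the wing, that rises 0.4 mm per click: too fine for one measurement. The knob runs free with 0.12 N m or less; when the stone is tight the torque climbs within about 0.2 rad to 0.25-0.38 N m, then falls by 0.1 N m or more as it clicks, and again every 20 degrees (one click). Stopped there, the stone stays clamped with 10 to 25 N.
- salt_shaker: Bystander: salt shaker, 44 mm wide, 90 mm high, beyond the holder. Origin: centre of its underside.
- side_dish: Bystander: small dish with a green topping, 90 mm wide, 21 mm high, beyond the stone. Origin: centre of its underside.
- stone_home (a point): Fixed point of the holder where the centre of a clamped stone's underside lies (holder x = -30 mm, y = 0, z = 12 mm), x along the rail towards the knob. The jaw (56 mm wide, 12 mm thick, top 31 mm above the table) starts 5 to 10 mm farther from the end stop than the stone is long, differently each time; tightening drives it to the end stop and slides the stone home.
Things that resemble listed ones, but are neither listed nor needed, are in the scene too. There is more than one size of the stone; the job needs the larger.

How it is judged:
By the outcome, as a careful person would: the job done as asked, in the order asked, and still so for the second after the job is handed in, with the robot touching nothing.
It also fails if it takes over 70 s, if anything falls off the work surface, if the arm or the gripper's body presses on something with over 40 N, if the wrist force passes 120 N, or if a joint passes its speed limit or range.

## Working session

There is one attempt and no reset: what is moved stays moved. The work goes in short steps, Python scripts to look and compute and a tool call to move; the robot and the scene stay as the last step left them, time stands still between calls to the robot, and variables do not carry over. Pictures are saved under pics/ and viewed, and the job is handed in when it is done.

Besides the shell and the picture viewer there is one more tool, called after ">>>" in YAML: its name, and indented under it one key for each argument. drive_tool: Moves the arm, as the interface text tells. Its arguments: {"type":"object","properties":{"commands":{"type":"string"},"newtons":{"type":"number"}},"required":["commands"]}

```bash
mkdir -p pics; ls
python3 - <<'E'
from station import ctrl
import cv2,numpy as np
print(ctrl.get_obs()); print(ctrl.grip_point_offset)
for n in ("scene","side","wrist"):
    c=ctrl.camera_info(n); print(n,np.round(c["K"],1).tolist(),c["k1"],np.round(c["T"],4).tolist())
    im,d=ctrl.get_image(n); cv2.imwrite(f"pics/{n}0.png",im); np.savez(f"{n}0.npz",im=im,d=d,T=c["T"])
E
```

```text
pics
{'t': 0.0, 'q': array([-1.18986564e-01,  5.33409346e-02,  1.61432122e+00, -3.97271139e-05,
        1.47599929e+00, -1.18997597e-01]), 'dq': array([ 0.0002307 , -0.0009794 , -0.00105734,  0.00125862, -0.00267505,
        0.00148099]), 'effort': array([ 2.70554956e-04, -3.93670499e+01, -3.70175600e+01, -1.62778279e-04,
        6.93513779e-03, -6.06393527e-06]), 'tool_pos': array([6.24285794e-01, 8.15478017e-05, 1.91956719e-01]), 'tool_rot': array([ 1.20836647,  1.21087459, -1.2106071 ]), 'contact_force': array([-0.49273774,  0.163397  ,  0.29760201]), 'wrist_torque': array([-0.01295226,  0.02034462,  0.02636236]), 'opening': 0.08540595506639877}
0.0187
scene [[477.2, 0.0, 273.2], [0.0, 477.2, 203.9], [0.0, 0.0, 1.0]] -0.13023082206570033 [[-0.885, -0.2665, 0.3818, 0.1149], [-0.4654, 0.5328, -0.7068, 0.8507], [-0.0151, -0.8032, -0.5956, 0.7714], [0.0, 0.0, 0.0, 1.0]]
side [[405.6, 0.0, 283.4], [0.0, 405.6, 205.6], [0.0, 0.0, 1.0]] -0.08297577544457743 [[-0.9261, -0.1132, 0.36, 0.2632], [-0.3768, 0.3295, -0.8657, 0.7978], [-0.0206, -0.9374, -0.3478, 0.3983], [0.0, 0.0, 0.0, 1.0]]
wrist [[355.1, 0.0, 277.8], [0.0, 355.1, 211.9], [0.0, 0.0, 1.0]] -0.02546025186645743 [[1.0, 0.0004, -0.0022, 0.6239], [-0.0004, -0.9465, -0.3227, 0.0841], [-0.0022, 0.3227, -0.9465, 0.3718], [0.0, 0.0, 0.0, 1.0]]
```

View pics/scene0.png

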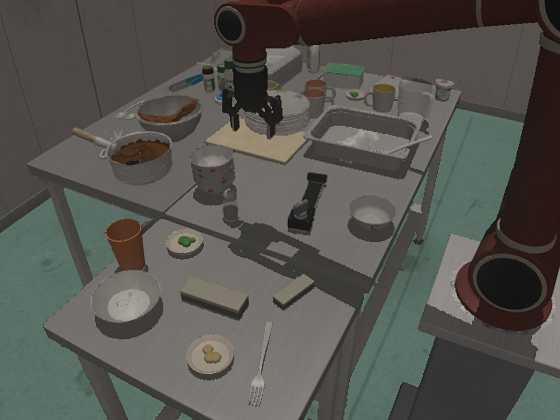

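View pics/side0.png

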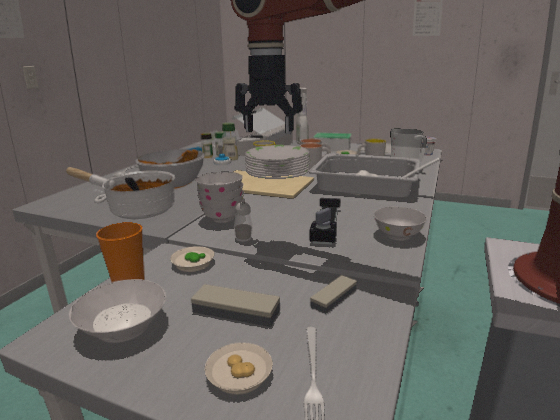

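View pics/wrist0.png

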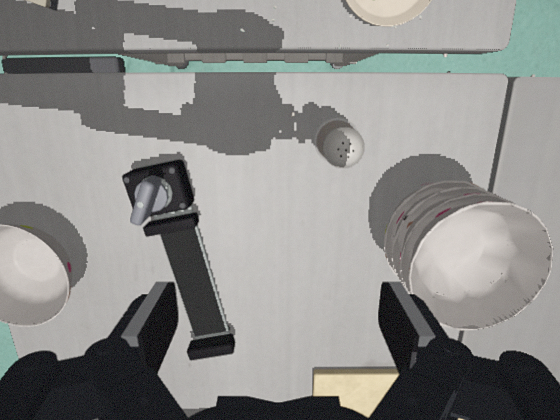

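```bash
cat > h.py <<'E'
import numpy as np,cv2
from scipy.spatial.transform import Rotation as R
K1={"scene":-0.13023082206570033}
def ray(ci,uv):
    uv=np.atleast_2d(np.float64(uv))
    n=cv2.undistortPoints(uv[:,None,:],ci["K"],np.array([ci["k1"],0,0,0,0.]))[:,0]
    return np.c_[n,np.ones(len(n))]
def pt(ci,uv,z=None,d=None,T=None):
    T=ci["T"] if T is None else T
    r=ray(ci,uv)
    w=r@T[:3,:3].T
    if d is not None: return T[:3,3]+w*np.atleast_1d(d)[:,None]
    return T[:3,3]+w*((z-T[2,3])/w[:,2])[:,None]
def tri(obs): # list of (ci,uv)
    A=np.zeros((3,3));b=np.zeros(3)
    for T,ci,uv in obs:
        v=(ray(ci,uv)@T[:3,:3].T)[0]; v/=np.linalg.norm(v); P=np.eye(3)-np.outer(v,v)
        A+=P;b+=P@T[:3,3]
    x=np.linalg.solve(A,b)
    return x
def cloud(ci,d,T=None):
    v,u=np.mgrid[:420,:560]
    P=pt(ci,np.c_[u.ravel(),v.ravel()],d=d.ravel(),T=T).reshape(420,560,3)
    P[d==0]=np.nan
    return P
E
python3 - <<'E'
from h import *
from station import ctrl
for n in("scene","side","wrist"):
    f=np.load(n+"0.npz"); P=cloud(ctrl.camera_info(n),f["d"],f["T"]); np.save(n+"P.npy",P)
    pts={"scene":[(214,292),(294,288),(210,354),(185,240),(303,210),(315,190),(231,208)],"side":[(236,298),(334,290),(243,205),(330,203),(240,370),(280,280)],"wrist":[(158,190),(150,195),(170,165),(200,280),(212,338),(170,228),(342,140)]}[n]
    for u,v in pts: print(n,u,v,np.round(P[v,u],4))
for n,(x0,y0,w,h,s) in {"wrist":(100,130,200,250,3),"scene":(160,160,180,160,4),"side":(170,180,200,150,4)}.items():
    im=np.load(n+"0.npz")["im"][y0:y0+h,x0:x0+w]
    s=min(s,600/h); cv2.imwrite(f"pics/{n}c.png",cv2.resize(im,None,fx=s,fy=s,interpolation=cv2.INTER_CUBIC)); print(n,s)
E
```

```text
scene 214 292 [0.5574 0.3017 0.0291]
scene 294 288 [0.4169 0.2051 0.0179]
scene 210 354 [0.4827 0.4317 0.0193]
scene 185 240 [0.7192 0.1849 0.0203]
scene 303 210 [nan nan nan]
scene 315 190 [ 0.5287 -0.1611  0.0108]
scene 231 208 [0.6679 0.0527 0.0454]
side 236 298 [0.5556 0.3051 0.0284]
side 334 290 [0.4164 0.2102 0.018 ]
side 243 205 [0.6727 0.0477 0.0867]
side 330 203 [ 0.5428 -0.2047  0.0197]
side 240 370 [0.4781 0.4399 0.0186]
side 280 280 [0.5283 0.1849 0.0009]
wrist 158 190 [ 0.5114 -0.003   0.0531]
wrist 150 195 [ 0.5107 -0.0022  0.0725]
wrist 170 165 [0.5189 0.0167 0.0338]
wrist 200 280 [ 0.5336 -0.1211  0.0123]
wrist 212 338 [ 0.5428 -0.2001  0.0141]
wrist 170 228 [ 0.5115 -0.0499  0.0305]
wrist 342 140 [0.674  0.0475 0.0878]
wrist 2.4
scene 3.75
side 4
```

View pics/wristc.png

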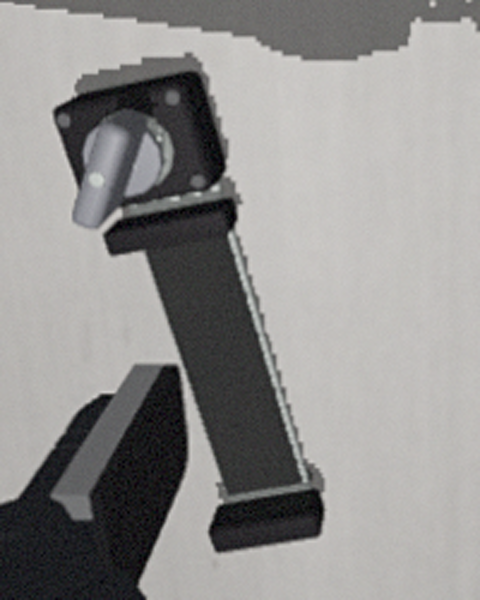

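View pics/scenec.png

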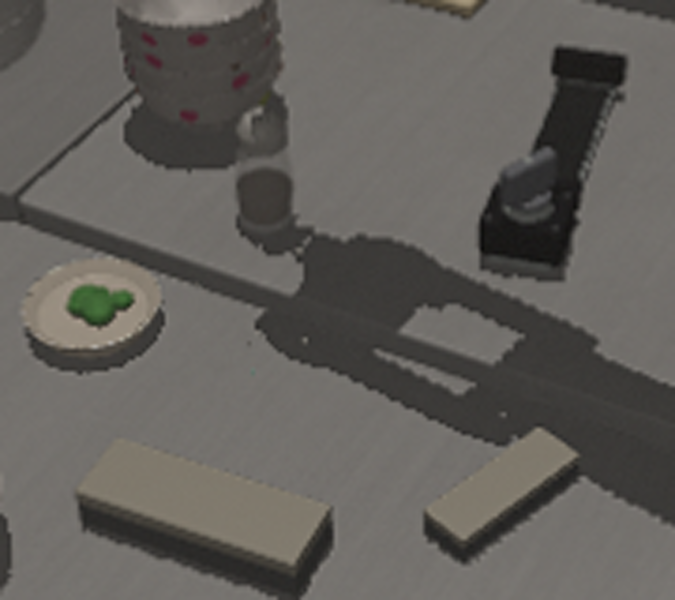

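View pics/sidec.png

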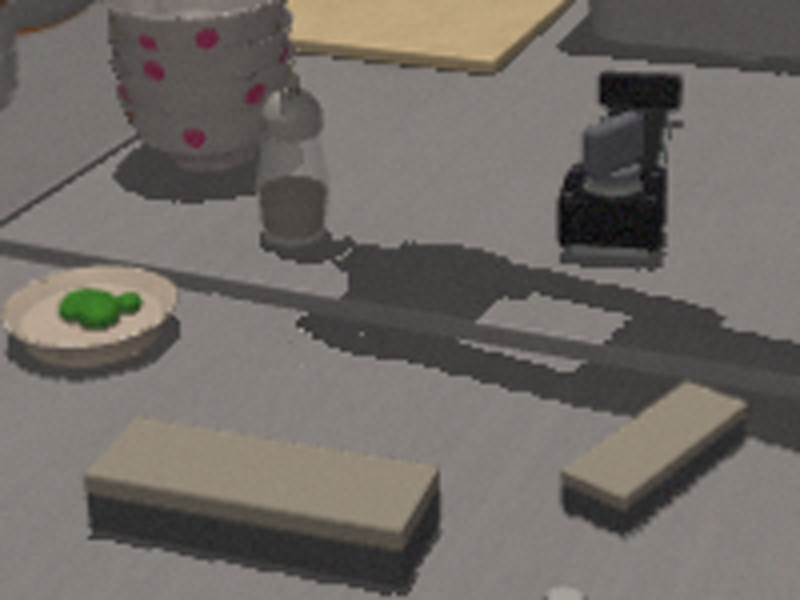

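Run:
```python
from h import *
from station import ctrl
o=ctrl.get_obs(); print(np.round(R.from_rotvec(o["tool_rot"]).as_matrix(),3))
for n,box in {"scene":(170,265,260,325),"side":(180,280,290,325)}.items():
    P=np.load(n+"P.npy"); im=np.load(n+"0.npz")["im"]
    x0,y0,x1,y1=box; Q=P[y0:y1,x0:x1].reshape(-1,3)
    m=(Q[:,2]>0.025)&(Q[:,2]<0.034); Q=Q[m]
    r=cv2.minAreaRect(np.float32(Q[:,:2]*1000)); print(n,r,len(Q),np.median(Q[:,2]), Q[:,:2].mean(0))
# holder from wrist
P=np.load("wristP.npy")
Q=P[60:380,80:300].reshape(-1,3); 
for lo,hi in ((.006,.0135),(.028,.034),(.034,.039),(.06,.08)):
    S=Q[(Q[:,2]>lo)&(Q[:,2]<hi)&(Q[:,1]>-.24)&(Q[:,1]<.05)&(Q[:,0]>.46)&(Q[:,0]<.58)]
    print(lo,hi,len(S),cv2.minAreaRect(np.float32(S[:,:2]*1000)),S.mean(0))
ci=ctrl.camera_info("wrist")
f=np.load("wrist0.npz")
def c(u,v,z): return np.round(pt(ci,(100+u/2.4,130+v/2.4),z=z,T=f["T"])[0],4)
print("stop top corners",c(210,525,.032),c(322,500,.032),c(325,488,.032),c(220,497,.032))
print("stop face/seat",c(222,500,.012),c(302,487,.012))
print("jaw",c(105,237,.031),c(232,220,.031),c(112,220,.031),c(235,198,.031))
print("housing",c(55,110,.037),c(190,73,.037),c(222,175,.037))
print("knob",c(112,130,.076),c(88,220,.076),c(97,180,.0765))
print("seat edges",c(150,250,.012),c(228,235,.012))
```

```text
[[-0.002  1.    -0.   ]
 [ 0.    -0.    -1.   ]
 [-1.    -0.002 -0.   ]]
scene ((559.0599365234375, 303.2900390625), (142.16029357910156, 51.57676696777344), 4.046423435211182) 1112 0.027373634700922023 [0.55597136 0.30356981]
side ((558.5463256835938, 303.5835876464844), (140.4002227783203, 49.89724349975586), 4.247490882873535) 1466 0.02788374746268832 [0.55548614 0.30581469]
0.006 0.0135 4312 ((520.1116943359375, -97.65972900390625), (56.24641418457031, 226.7509002685547), 11.021268844604492) [ 0.52632187 -0.12093813  0.01049442]
0.028 0.034 1309 ((521.8004760742188, -101.20244598388672), (58.2733039855957, 234.65496826171875), 11.898330688476562) [ 0.52423627 -0.10386614  0.0304126 ]
0.034 0.039 1401 ((502.17999267578125, -9.509963989257812), (57.82563400268555, 46.27156448364258), 11.4074125289917) [ 0.50692129 -0.00468269  0.03593813]
0.06 0.08 758 ((502.2269592285156, -9.360818862915039), (42.6319694519043, 12.641535758972168), 66.01305389404297) [ 0.5042645  -0.00793695  0.07227561]
stop top corners [ 0.5171 -0.2013  0.032 ] [ 0.5725 -0.1862  0.032 ] [ 0.5743 -0.1792  0.032 ] [ 0.5234 -0.1847  0.032 ]
stop face/seat [ 0.5183 -0.2024  0.012 ] [ 0.5597 -0.1941  0.012 ]
jaw [ 0.4842 -0.0506  0.031 ] [ 0.5398 -0.0427  0.031 ] [ 0.4882 -0.0427  0.031 ] [ 0.5418 -0.0327  0.031 ]
housing [0.473  0.0068 0.037 ] [0.5291 0.0217 0.037 ] [ 0.5386 -0.0207  0.037 ]
knob [0.5102 0.0085 0.076 ] [ 0.4971 -0.026   0.076 ] [ 0.5026 -0.0102  0.0765]
seat edges [ 0.4964 -0.0644  0.012 ] [ 0.5328 -0.057   0.012 ]
```

>>> drive_tool:
  commands: "-1 0 -0.2 -1 -1.4; -1 0 -0.4 -2 -2.8;-1 0 -0.6 -3 -4.2;-1 0 -0.8 -4 -5.6;-1 0 -1.05 -5 -7;-1 0 -1.25 -6 -8.4;-1 0 -1.45 -7 -9.8;-1 0 -1.65 -7.6 -11"

```text
t: 0.82
tool_pos: [0.5576, 0.3075, 0.1928]
tool_rot: [0.473, 1.52, -0.472]
contact_force: [0.7, -1.3, 0.4]
opening: 0.0853
```

>>> drive_tool:
  commands: "-1 0 0 0 -1.4; -1 0 0 0 -2.8; -1 0 0 0 -4.2; -1 0 0 0 -5.6; -1 0 0 0 -7; -1 0 0 0 -7.8; -1 0 0 0 -7.8; -1 0 0 0 -7.8"

```text
t: 1.48
tool_pos: [0.5588, 0.3039, 0.1928]
tool_rot: [-0.053, 1.571, 0.053]
contact_force: [0.0, -0.3, -0.2]
opening: 0.0853
```

```bash
cat >> h.py <<'E'
def snap(n,name):
    from station import ctrl
    ci=ctrl.camera_info(n); im,d=ctrl.get_image(n); cv2.imwrite(f"pics/{name}.png",im); np.savez(name+".npz",im=im,d=d,T=ci["T"])
    return ci,im,d,cloud(ci,d)
def st():
    from station import ctrl
    o=ctrl.get_obs(); M=R.from_rotvec(o["tool_rot"]).as_matrix()
    print("t",round(o["t"],2),"pos",np.round(o["tool_pos"],4),"yaw",round(np.degrees(np.arctan2(M[1,1],M[0,1])),2),"xax",np.round(M[:,0],3),"F",np.round(o["contact_force"],2),"Tq",np.round(o["wrist_torque"],3),"op",round(o["opening"],4),"q",np.round(o["q"],2))
    return o,M
E
python3 - <<'E'
from h import *
st(); ci,im,d,P=snap("wrist","w1")
Q=P.reshape(-1,3)
Q=Q[(Q[:,2]>.024)&(Q[:,2]<.033)&(abs(Q[:,0]-.558)<.09)&(abs(Q[:,1]-.3035)<.04)]
print(len(Q),cv2.minAreaRect(np.float32(Q[:,:2]*1000)),np.median(Q[:,2]))
E
```

```text
t 1.48 pos [0.5588 0.3039 0.1928] yaw 93.89 xax [-0.001 -0.    -1.   ] F [ 0.02 -0.33 -0.23] Tq [0.031 0.036 0.008] op 0.0853 q [ 0.38  0.08  1.59  0.    1.48 -1.26]
6594 ((556.1898193359375, 303.20379638671875), (138.788818359375, 48.07258224487305), 4.324403285980225) 0.027877597133139753
```

View pics/w1.png

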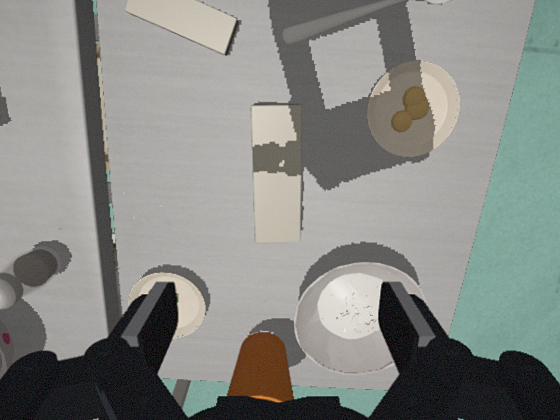

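>>> drive_tool:
  commands: "-1 0.8 0 -0.06 -0.1; -1 1.6 0 -0.06 -0.1; -1 2.4 0 -0.06 -0.1; -1 3.2 0 -0.06 -0.1; -1 3.9 0 -0.06 -0.1; -1 4.4 0 -0.06 -0.1; -1 4.7 0 -0.06 -0.1; -1 4.7 0 -0.06 -0.1"
  newtons: 50

```text
t: 2.2
tool_pos: [0.554, 0.3027, 0.0015]
tool_rot: [-0.063, 1.576, 0.059]
contact_force: [-0.1, -0.4, -0.5]
opening: 0.0855
```

>>> drive_tool:
  commands: "0.2 0 0 0 0; 0.2 0 0 0 0; 1 0 0 0 0; 1 0 0 0 0; 1 0 0 0 0; 1 0 0 0 0"

```text
t: 2.7
tool_pos: [0.5571, 0.304, 0.0061]
tool_rot: [-0.061, 1.569, 0.062]
contact_force: [-0.5, -0.4, -0.1]
opening: 0.0123
```

Run:
```python
from h import *
st(); snap("wrist","w2");snap("side","s2")
a=cv2.imread("pics/s2.png")[220:370,150:350]; cv2.imwrite("pics/s2c.png",cv2.resize(a,None,fx=4,fy=4))
```

```text
t 2.7 pos [0.5571 0.304  0.0061] yaw 94.5 xax [ 0.001  0.001 -1.   ] F [-0.48 -0.4  -0.15] Tq [ 0.05   0.004 -0.004] op 0.0123 q [ 0.38  0.25  1.72 -0.    1.17 -1.27]
```

View pics/s2c.png

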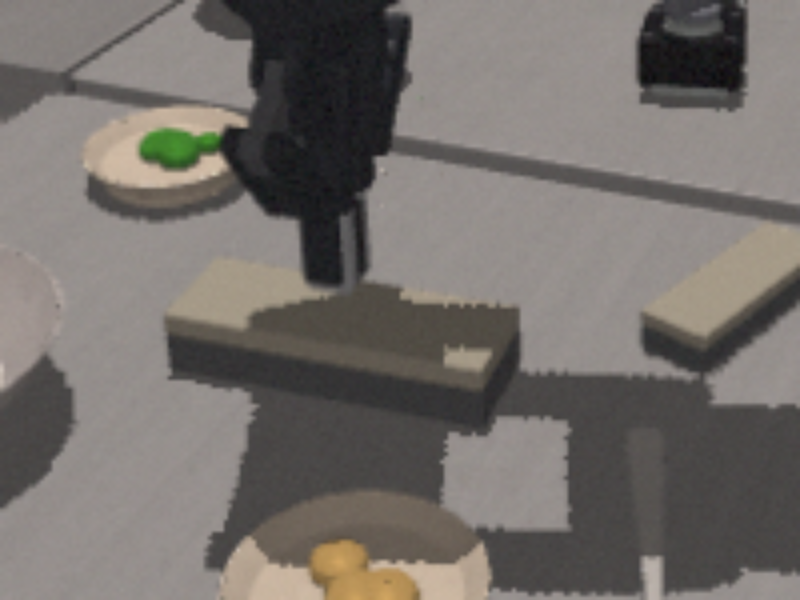

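View pics/w2.png

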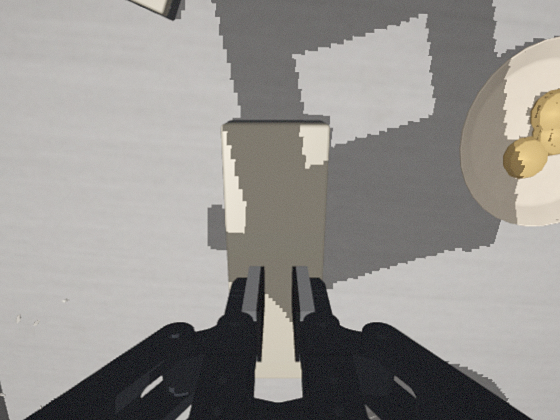

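Run:
```python
from h import *
from station import ctrl
f=np.load("s2.npz");P=cloud(ctrl.camera_info("side"),f["d"],f["T"])
for u,v in [(322,280),(322,285),(315,260),(355,275),(345,285),(250,290),(300,340),(340,330),(360,330),(250,350)]: print(u,v,np.round(P[220+v//4,150+u//4],4))
f=np.load("w2.npz");P=cloud(ctrl.camera_info("wrist"),f["d"],f["T"])
for u,v in [(255,275),(302,275),(275,230),(280,250),(280,350),(280,370),(280,290),(240,300),(100,200)]: print(u,v,np.round(P[v,u],4))
o=ctrl.get_obs();print(o["tool_pos"],o["q"])
```

```text
322 280 [0.5569 0.3196 0.0519]
322 285 [0.561  0.3131 0.0453]
315 260 [0.5588 0.3212 0.0616]
355 275 [0.5468 0.3114 0.0531]
345 285 [0.5507 0.3117 0.0468]
250 290 [0.6036 0.3016 0.027 ]
300 340 [0.5643 0.3264 0.0263]
340 330 [0.5531 0.3134 0.0265]
360 330 [0.5442 0.3128 0.0282]
250 350 [0.588  0.3287 0.018 ]
255 275 [0.5459 0.2944 0.055 ]
302 275 [0.5447 0.3139 0.0545]
275 230 [0.536  0.3018 0.0281]
280 250 [0.5466 0.3051 0.0275]
280 350 [0.6062 0.3099 0.0277]
280 370 [0.62   0.311  0.0277]
280 290 [0.5689 0.3069 0.0275]
240 300 [0.5505 0.2896 0.0671]
100 200 [ 5.373e-01  2.049e-01 -5.000e-04]
[0.55677357 0.30395432 0.00561065] [ 3.82467085e-01  2.52560824e-01  1.72207312e+00 -3.71176819e-06
  1.16633244e+00 -1.26689496e+00]
```

Run:
```python
from h import *
from station import ctrl
ci=ctrl.camera_info("wrist")
for n in ("wrist0","w1","w2"):
    f=np.load(n+".npz");P=cloud(ci,f["d"],f["T"]); print(n,np.round(f["T"][:3,3],4))
    Q=P[250:420].reshape(-1,3)
    D=f["d"][200:420]
    for u,v in [(160,288),(395,288),(255,272),(302,272)]: print(u,v,np.round(P[v,u],4),f["d"][v,u])
ctrl.get_obs()
st()
```

```text
wrist0 [0.6239 0.0841 0.3718]
160 288 [0.5775 0.0114 0.2507] 0.13827911
395 288 [0.6692 0.0116 0.251 ] 0.13767733
255 272 [ 0.596  -0.1182 -0.0018] 0.41897961
302 272 [ 0.6515 -0.1181 -0.0016] 0.41864526
w1 [0.4748 0.2989 0.3726]
160 288 [0.5497 0.2584 0.2525] 0.13686801
395 288 [0.5432 0.3488 0.2534] 0.13599476
255 272 [ 0.6788  0.2859 -0.0015] 0.419462
302 272 [0.6736 0.3411 0.0011] 0.41656235
w2 [0.4728 0.298  0.1858]
160 288 [5.899e-01 2.367e-01 1.000e-04] 0.21184239
395 288 [5.790e-01 3.771e-01 1.000e-04] 0.21209583
255 272 [0.546  0.2943 0.0522] 0.14991562
302 272 [0.5445 0.3141 0.0522] 0.14996642
t 2.8 pos [0.5568 0.304  0.0056] yaw 94.5 xax [ 0.001  0.    -1.   ] F [ 0.45 -1.06 -0.39] Tq [ 0.025 -0.018 -0.041] op 0.0001 q [ 0.38  0.25  1.72 -0.    1.17 -1.27]
```

Run:
```python
from h import *
ci,im,d,P=snap("side","s3"); ci2,im2,d2,P2=snap("scene","c3"); snap("wrist","w3"); st()
a=im[220:370,150:350]; cv2.imwrite("pics/s3c.png",cv2.resize(a,None,fx=4,fy=4))
a=im2[200:350,130:330]; cv2.imwrite("pics/c3c.png",cv2.resize(a,None,fx=4,fy=4))
```

```text
t 2.95 pos [0.5565 0.3038 0.0052] yaw 94.5 xax [-0. -0. -1.] F [ 0.13 -0.26  0.5 ] Tq [-0.002  0.013 -0.006] op -0.0001 q [ 0.38  0.25  1.72 -0.    1.17 -1.27]
```

View pics/s3c.png

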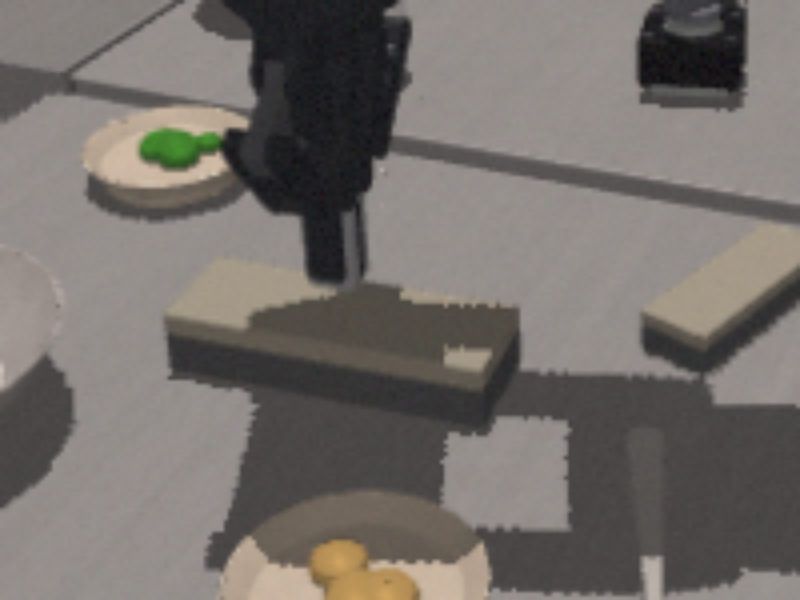

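View pics/c3c.png

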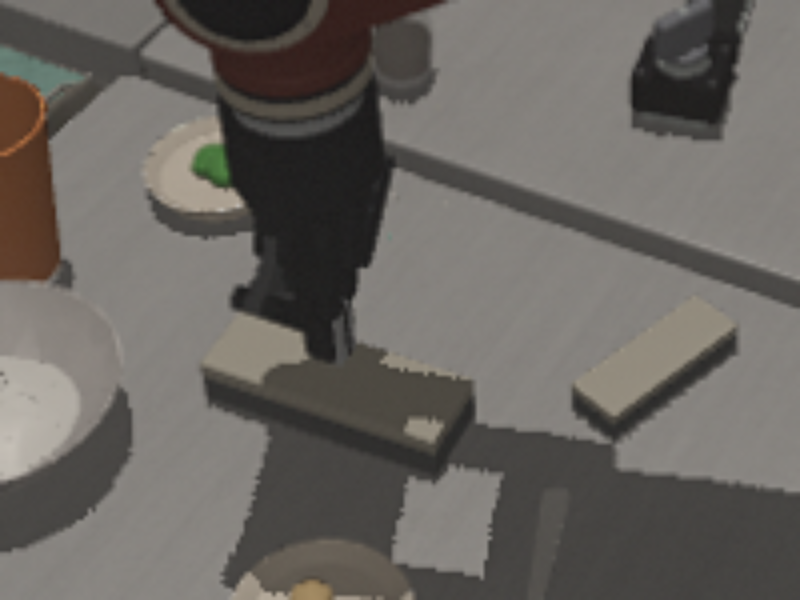

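View pics/w3.png

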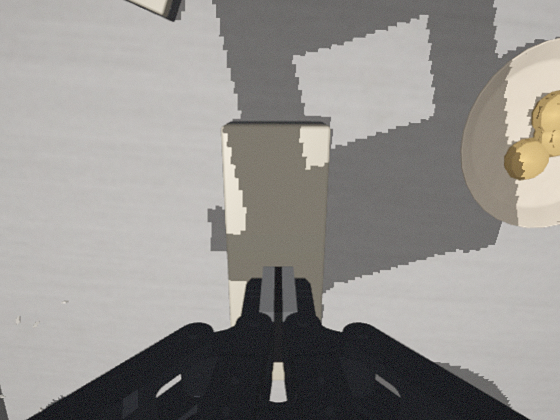

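Run:
```python
from h import *
from station import ctrl
for n,f in (("side","s3"),("scene","c3"),("wrist","w3")):
    F=np.load(f+".npz");P=cloud(ctrl.camera_info(n),F["d"],F["T"]).reshape(-1,3)
    Q=P[(abs(P[:,0]-.556)<.025)&(abs(P[:,1]-.304)<.03)&(P[:,2]>.031)&(P[:,2]<.12)]
    for lo in np.arange(.03,.07,.004):
        S=Q[(Q[:,2]>=lo)&(Q[:,2]<lo+.004)]
        if len(S): print(n,round(lo,3),len(S),np.round(S.min(0),3),np.round(S.max(0),3),np.round(S.mean(0),3))
ci=ctrl.camera_info("side");cs=ctrl.camera_info("scene")
# where would z=.005 tip project? 
for z in (.005,.03,.045):
  for c in (ci,cs):
    T=np.linalg.inv(c["T"]); rv=cv2.Rodrigues(T[:3,:3])[0]
    print(z,cv2.projectPoints(np.array([[.5565,.3038,z]]),rv,T[:3,3],c["K"],np.array([c["k1"],0,0,0.]))[0].ravel())
```

```text
side 0.042 19 [0.55  0.309 0.043] [0.567 0.312 0.046] [0.558 0.311 0.044]
side 0.046 15 [0.546 0.299 0.046] [0.569 0.316 0.05 ] [0.552 0.308 0.048]
side 0.05 26 [0.547 0.299 0.05 ] [0.564 0.318 0.054] [0.553 0.312 0.052]
side 0.054 39 [0.547 0.298 0.054] [0.565 0.32  0.058] [0.553 0.313 0.056]
side 0.058 32 [0.547 0.298 0.058] [0.564 0.32  0.062] [0.553 0.313 0.06 ]
side 0.062 39 [0.546 0.296 0.062] [0.564 0.319 0.066] [0.554 0.313 0.064]
side 0.066 36 [0.546 0.296 0.066] [0.568 0.319 0.07 ] [0.553 0.312 0.068]
side 0.07 42 [0.547 0.301 0.07 ] [0.569 0.319 0.074] [0.555 0.314 0.072]
scene 0.038 1 [0.552 0.308 0.041] [0.552 0.308 0.041] [0.552 0.308 0.041]
scene 0.042 2 [0.548 0.31  0.044] [0.553 0.31  0.045] [0.55  0.31  0.045]
scene 0.046 8 [0.547 0.298 0.047] [0.554 0.315 0.05 ] [0.549 0.306 0.048]
scene 0.05 20 [0.546 0.289 0.05 ] [0.565 0.318 0.054] [0.553 0.31  0.052]
scene 0.054 17 [0.547 0.289 0.054] [0.564 0.318 0.058] [0.552 0.309 0.056]
scene 0.058 17 [0.546 0.296 0.058] [0.564 0.32  0.062] [0.553 0.311 0.06 ]
scene 0.062 17 [0.547 0.299 0.062] [0.562 0.318 0.066] [0.553 0.
[... 264 characters left out ...]
046] [0.55  0.316 0.05 ] [0.546 0.303 0.048]
wrist 0.05 277 [0.543 0.291 0.05 ] [0.55  0.318 0.054] [0.546 0.304 0.052]
wrist 0.054 328 [0.544 0.29  0.054] [0.55  0.317 0.058] [0.547 0.303 0.056]
wrist 0.058 341 [0.544 0.29  0.058] [0.55  0.317 0.062] [0.547 0.304 0.06 ]
wrist 0.062 358 [0.544 0.29  0.062] [0.55  0.318 0.066] [0.547 0.304 0.064]
wrist 0.066 414 [0.544 0.29  0.066] [0.55  0.317 0.07 ] [0.547 0.304 0.068]
wrist 0.07 432 [0.544 0.29  0.07 ] [0.55  0.317 0.074] [0.547 0.304 0.072]
0.005 [236.81903479 309.4636761 ]
0.005 [214.86042729 300.51911553]
0.03 [235.83408166 296.66458325]
0.03 [213.76077178 292.49219731]
0.045 [235.2335322  288.79930057]
0.045 [213.08655139 287.55019833]
```

>>> drive_tool:
  commands: "-1 -0.2 0 0 0; -1 -0.2 0 0 0; -1 -0.2 0 0 0;-1 -0.2 0 0 0;-1 -0.2 0 0 0; -1 0.3 0 0 0; -1 0.7 0 0 0; -1 0.7 0 0 0"

```text
t: 3.62
tool_pos: [0.5535, 0.3026, -0.0267]
tool_rot: [-0.064, 1.576, 0.06]
contact_force: [-0.8, -1.2, -0.2]
opening: 0.0854
```

>>> drive_tool:
  commands: "-1 0.15 0 0 0; -1 0.35 0 0 0; -1 0.35 0 0 0"

```text
t: 3.87
tool_pos: [0.556, 0.3036, -0.0378]
tool_rot: [-0.062, 1.571, 0.061]
contact_force: [-0.2, -0.2, -0.1]
opening: 0.0855
```

Run:
```python
from h import *
st(); ci,im,d,P=snap("side","s4"); snap("wrist","w4")
a=im[220:370,150:350]; cv2.imwrite("pics/s4c.png",cv2.resize(a,None,fx=4,fy=4))
```

```text
t 3.87 pos [ 0.556   0.3036 -0.0378] yaw 94.5 xax [-0.001 -0.001 -1.   ] F [-0.24 -0.24 -0.11] Tq [ 0.005 -0.026 -0.04 ] op 0.0855 q [ 0.38  0.31  1.73 -0.    1.1  -1.27]
```

View pics/s4c.png

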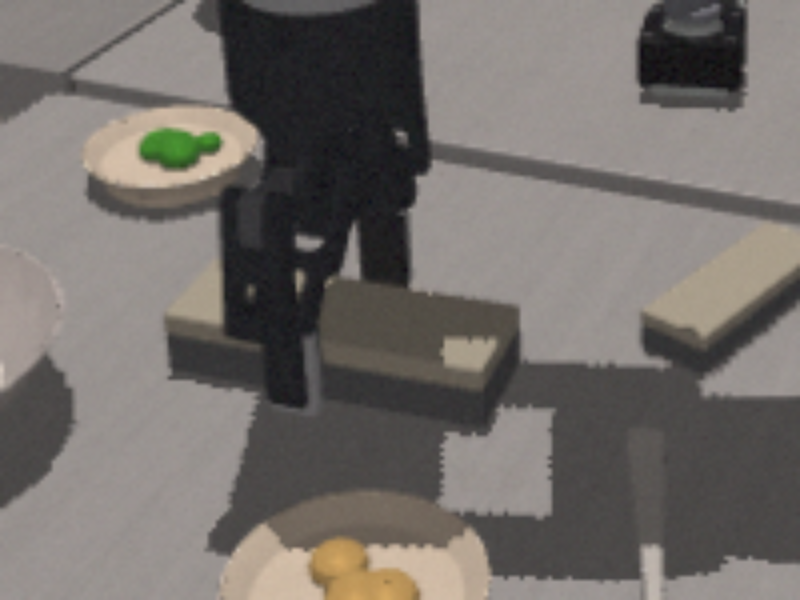

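View pics/w4.png

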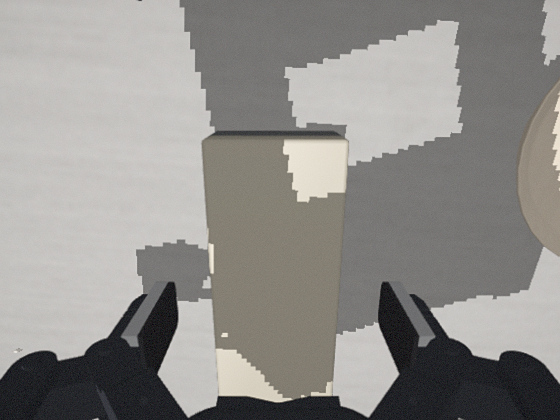

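>>> drive_tool:
  commands: "0 0 0 0 0; 0 0 0 0 0; 1 0 0 0 0; 1 0 0 0 0; 1 0 0 0 0; 1 0 0 0 0; 1 0 0 0 0"
  newtons: 50

```text
t: 4.55
tool_pos: [0.5573, 0.304, -0.036]
tool_rot: [-0.061, 1.569, 0.062]
contact_force: [-0.2, 0.6, 4.7]
opening: 0.0471
```

Run:
```python
from h import *
st()
```

```text
t 4.55 pos [ 0.5573  0.304  -0.036 ] yaw 94.5 xax [ 0.001  0.    -1.   ] F [-0.16  0.6   4.68] Tq [-0.168  0.011  0.001] op 0.0471 q [ 0.38  0.31  1.73 -0.    1.1  -1.27]
```

>>> drive_tool:
  commands: "1 -0.2 0 0 0; 1 -0.8 0 0 0; 1 -1.6 0 0 0; 1 -2.4 0 0 0; 1 -3.2 0 0 0; 1 -3.8 0 0 0; 1 -4 0 0 0; 1 -4 0 0 0"

```text
t: 5.22
tool_pos: [0.5576, 0.3044, 0.1254]
tool_rot: [-0.061, 1.566, 0.063]
contact_force: [0.3, -0.4, -4.3]
opening: 0.0471
```

Run:
```python
from h import *
st(); ci,im,d,P=snap("side","s5"); snap("wrist","w5")
```

```text
t 5.22 pos [0.5576 0.3044 0.1254] yaw 94.5 xax [ 0.003  0.002 -1.   ] F [ 0.28 -0.42 -4.27] Tq [ 0.01  -0.026 -0.062] op 0.0471 q [ 0.38  0.12  1.65  0.    1.36 -1.27]
```

View pics/s5.png

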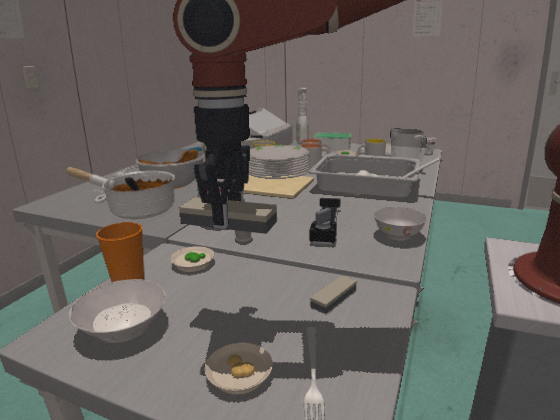

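View pics/w5.png

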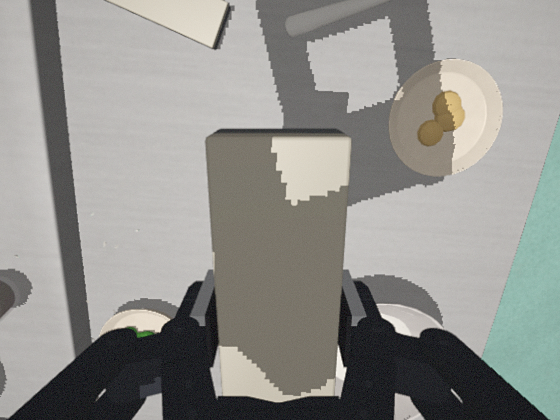

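```bash
cat > held.py <<'E'
from h import *
from station import ctrl
def held(fn,o):
    ci=ctrl.camera_info("wrist");F=np.load(fn);P=cloud(ci,F["d"],F["T"])
    M=R.from_rotvec(o["tool_rot"]).as_matrix()
    L=(P-o["tool_pos"])@M
    Q=L[125:270,190:365].reshape(-1,3)
    xm=np.median(L[150:260,230:330,0]); 
    S=Q[abs(Q[:,0]-xm)<.005]
    A=np.c_[S[:,1:],np.ones(len(S))]; c=np.linalg.lstsq(A,S[:,0],rcond=None)[0]
    print("top x(tool)",xm,"plane slopes y,z",np.round(c[:2],4),"zmin",np.percentile(S[:,2],[0,.5,2]),"y",np.percentile(S[:,1],[.5,99.5]))
    r=cv2.minAreaRect(np.float32(S[:,1:]*1000)); print(r)
E
python3 - <<'E'
from held import *
o,M=st(); held("w5.npz",o)
E
```

```text
t 5.32 pos [0.5552 0.3033 0.1208] yaw 94.5 xax [-0.003 -0.001 -1.   ] F [-0.62  0.06 -3.58] Tq [0.027 0.062 0.043] op 0.0471 q [ 0.38  0.13  1.66  0.    1.36 -1.27]Traceback (most recent call last):
  File "<stdin>", line 2, in <module>
  File "held.py", line 11, in held
    print("top x(tool)",xm,"plane slopes y,z",np.round(c[:2],4),"zmin",np.percentile(S[:,2],[0,.5,2]),"y",np.percentile(S[:,1],[.5,99.5]))
                                                                       ~~~~~~~~~~~~~^^^^^^^^^^^^^^^^^
    return _quantile_unchecked(
        a, q, axis, out, overwrite_input, method, keepdims, weights)
    return _ureduce(a,
                    func=_quantile_ureduce_func,
    ...<5 lines>...
                    overwrite_input=overwrite_input,
                    method=method)
    r = func(a, **kwargs)
    result = _quantile(arr,
                       quantiles=q,
    ...<2 lines>...
                       out=out,
                       weights=wgt)
    slices_having_nans = np.isnan(arr[-1, ...])
                                  ~~~^^^^^^^^^
IndexError: index -1 is out of bounds for axis 0 with size 0
```

```bash
sed -i 's/np.median(L/np.nanmedian(L/' held.py
python3 - <<'E'
from held import *
o,M=st(); snap("wrist","w6"); held("w6.npz",o)
d=np.load("w6.npz")["d"]; print(d[140:300:20,280])
E
```

```text
t 5.32 pos [0.5552 0.3033 0.1208] yaw 94.5 xax [-0.003 -0.001 -1.   ] F [-0.62  0.06 -3.58] Tq [0.027 0.062 0.043] op 0.0471 q [ 0.38  0.13  1.66  0.    1.36 -1.27]
top x(tool) -0.06392089437422112 plane slopes y,z [-0.0012 -0.0033] zmin [-0.07051688 -0.0703093  -0.06997661] y [-0.02292961  0.0242531 ]
((0.6432685852050781, -46.318206787109375), (48.46942138671875, 48.44150924682617), 89.86041259765625)
[0.11478005 0.11639702 0.11819594 0.12162784 0.1232581  0.12574428
 0.1282615  0.13119963]
```

>>> drive_tool:
  commands: "1 0 -0.5 -0.1 0.8; 1 0 -1.2 -0.2 2; 1 0 -2.0 -0.3 3.2; 1 0 -2.8 -0.4 4.4; 1 0 -3.6 -0.5 5.6; 1 0 -4.4 -0.65 6.8; 1 0 -5.2 -0.8 8; 1 0 -5.8 -0.9 9"

```text
t: 6.03
tool_pos: [0.5364, 0.0675, 0.1198]
tool_rot: [0.556, 1.503, -0.56]
contact_force: [0.3, 0.1, -3.4]
opening: 0.0471
```

```bash
cat >> h.py <<'E'
def goto(p,yaw,base=None):
    """shift in units from current measured pose"""
    o,M=st(); d=np.array(p)-o["tool_pos"]; u=M.T@d/.04
    cy=np.degrees(np.arctan2(M[1,1],M[0,1])); print("units x y z",np.round(u,3),"turn",round((cy-yaw)/5,3))
E
python3 - <<'E'
from h import *
goto((.5261,-.128,.12),11.4)
E
```

```text
t 6.03 pos [0.5364 0.0675 0.1198] yaw 49.17 xax [-0.006 -0.001 -1.   ] F [ 0.34  0.13 -3.37] Tq [-0.002 -0.017  0.014] op 0.0471 q [-0.01 -0.09  1.88 -0.    1.36 -0.87]
units x y z [-0.    -3.866  3.001] turn 7.553
```

>>> drive_tool:
  commands: "1 0 -0.6 0.5 1.2; 1 0 -1.2 1 2.4; 1 0 -1.8 1.4 3.6; 1 0 -2.4 1.8 4.8; 1 0 -3 2.3 6; 1 0 -3.6 2.7 7; 1 0 -3.85 3 7.55; 1 0 -3.85 3 7.55"

```text
t: 6.7
tool_pos: [0.5284, -0.1278, 0.1202]
tool_rot: [1.059, 1.301, -1.063]
contact_force: [0.2, 0.2, -3.3]
opening: 0.0473
```

>>> drive_tool:
  commands: "1 0 0 0 0; 1 0 0 0 0; 1 0 0 0 0"

```text
t: 6.95
tool_pos: [0.5294, -0.124, 0.1219]
tool_rot: [1.056, 1.302, -1.056]
contact_force: [1.2, 0.6, -4.0]
opening: 0.047
```

Run:
```python
from held import *
o,M=st(); snap("wrist","w7"); held("w7.npz",o)
goto((.5261,-.128,.12),11.4)
```

```text
t 6.95 pos [ 0.5294 -0.124   0.1219] yaw 11.85 xax [-0.002  0.001 -1.   ] F [ 1.21  0.6  -3.96] Tq [ 0.018 -0.015  0.001] op 0.047 q [-0.37 -0.08  1.87  0.    1.36 -0.57]
top x(tool) -0.06387651495222997 plane slopes y,z [ 0.0003 -0.0026] zmin [-0.07055939 -0.07039745 -0.07008495] y [-0.02442714  0.02274958]
((-0.8905067443847656, -46.167808532714844), (48.524070739746094, 48.729270935058594), 0.08968259394168854)
t 7.0 pos [ 0.5297 -0.1241  0.1223] yaw 11.86 xax [-0.001  0.001 -1.   ] F [ 0.76 -0.47 -4.28] Tq [-0.037  0.02   0.014] op 0.0472 q [-0.37 -0.09  1.87  0.    1.36 -0.57]
units x y z [ 0.058 -0.108  0.078] turn 0.091
```

View pics/w7.png

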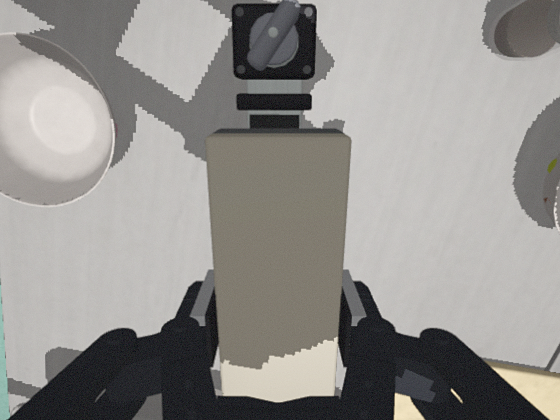

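Run:
```python
from held import *
F=np.load("w7.npz");ci=ctrl.camera_info("wrist");T=F["T"];P=cloud(ci,F["d"],T)
Q=P[0:128,215:335].reshape(-1,3)
for lo,hi in ((.026,.0335),(.0345,.039),(.068,.08),(.007,.0135)):
    S=Q[(Q[:,2]>lo)&(Q[:,2]<hi)]; print(lo,len(S),cv2.minAreaRect(np.float32(S[:,:2]*1000)),S.mean(0).round(4))
im=F["im"][0:150,200:360]; cv2.imwrite("pics/w7c.png",cv2.resize(im,None,fx=4,fy=4,interpolation=cv2.INTER_CUBIC))
```

```text
0.026 1486 ((504.0196228027344, -20.961544036865234), (57.7563591003418, 70.18477630615234), 11.782075881958008) [ 0.5086 -0.0451  0.0303]
0.0345 3239 ((501.8800354003906, -10.06361198425293), (56.569793701171875, 46.676456451416016), 11.785219192504883) [ 0.502  -0.0109  0.036 ]
0.068 1598 ((501.52764892578125, -10.387199401855469), (43.70984649658203, 12.405340194702148), 66.20632934570312) [ 0.5018 -0.0107  0.0742]
0.007 1696 ((510.0421142578125, -51.734886169433594), (43.690147399902344, 35.89622497558594), 11.84153938293457) [ 0.51   -0.0519  0.0098]
```

View pics/w7c.png

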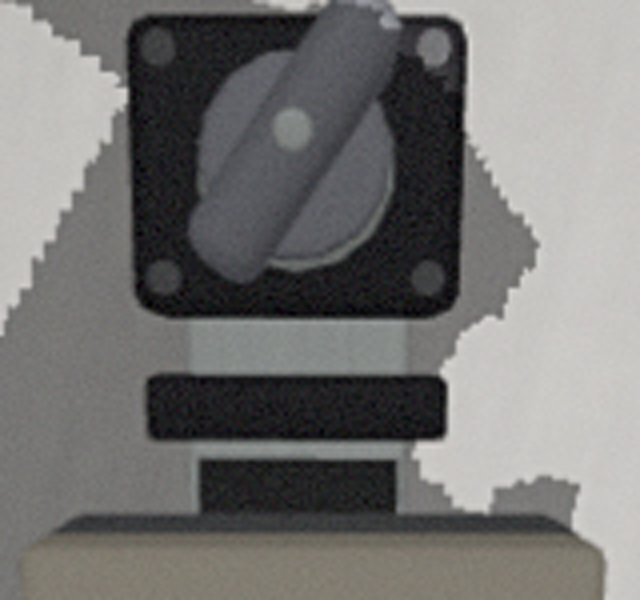

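Run:
```python
from held import *
F=np.load("w7.npz");ci=ctrl.camera_info("wrist");T=F["T"]
k=np.array([.5017,-.0103]);th=np.radians(101.8);a=np.array([np.cos(th),np.sin(th)]);b=np.array([-a[1],a[0]])
def hx(u,v,z):
    p=pt(ci,(200+(u+.5)/4-.5,(v+.5)/4-.5),z=z,T=T)[0][:2]-k; return np.round([p@a*1000+94,p@b*1000],1)
print("jaw face",hx(155,439,.031),hx(440,439,.031),"back",hx(150,374,.031),hx(445,374,.031))
print("seat end (44)",hx(200,460,.012),hx(397,460,.012))
print("housing",hx(130,15,.037),hx(465,15,.037),hx(140,317,.037),hx(460,315,.037))
print("pin",hx(292,129,.0765))
print("rail",hx(190,345,.01),hx(408,345,.01))
home=k-124*a/1000; print("home",home, "x=-27:",k-121*a/1000)
```

```text
jaw face [48.6 26.1] [ 48.7 -26.3] back [60.  26.6] [ 60.  -26.9]
seat end (44) [43.8 19.4] [ 43.8 -19.5]
housing [116.8  27.3] [116.8 -28.1] [69.6 27.4] [ 69.9 -28.7]
pin [93.8 -0. ]
rail [65.3 21. ] [ 65.3 -21.4]
home [ 0.52705751 -0.13167956] x=-27: [ 0.52644402 -0.12874295]
```

Run:
```python
from h import *
goto((.5262,-.1275,.0),11.8)
```

```text
t 7.0 pos [ 0.5297 -0.1241  0.1223] yaw 11.86 xax [-0.001  0.001 -1.   ] F [ 0.76 -0.47 -4.28] Tq [-0.037  0.02   0.014] op 0.0472 q [-0.37 -0.09  1.87  0.    1.36 -0.57]
units x y z [ 3.058 -0.1    0.069] turn 0.011
```

>>> drive_tool:
  commands: "1 0 -0.1 0.07 0; 1 0.4 -0.1 0.07 0; 1 0.8 -0.1 0.07 0; 1 1.2 -0.1 0.07 0; 1 1.6 -0.1 0.07 0; 1 1.9 -0.1 0.07 0; 1 2 -0.1 0.07 0; 1 2 -0.1 0.07 0"

```text
t: 7.67
tool_pos: [0.5258, -0.1283, 0.0419]
tool_rot: [1.056, 1.302, -1.057]
contact_force: [0.0, 0.8, -4.2]
opening: 0.0471
```

>>> drive_tool:
  commands: "1 0 0 0 0; 1 0 0 0 0; 1 0 0 0 0"

```text
t: 7.92
tool_pos: [0.5278, -0.1293, 0.0446]
tool_rot: [1.057, 1.297, -1.056]
contact_force: [-0.1, -0.3, -3.2]
opening: 0.0472
```

Run:
```python
from h import *
goto((.5262,-.1275,.0),11.8); snap("wrist","w8")
goto((.5262,-.1275,.0),11.8)
```

```text
t 7.92 pos [ 0.5278 -0.1293  0.0446] yaw 11.75 xax [ 0.002 -0.001 -1.   ] F [-0.11 -0.28 -3.19] Tq [-0.002 -0.063  0.054] op 0.0472 q [-0.38 -0.    1.93 -0.    1.21 -0.58]
units x y z [ 1.115 -0.032 -0.053] turn -0.009
t 7.97 pos [ 0.5277 -0.1292  0.0445] yaw 11.75 xax [ 0.002 -0.001 -1.   ] F [-0.9   0.38 -3.56] Tq [-0.039 -0.044  0.085] op 0.0473 q [-0.38 -0.    1.93 -0.    1.21 -0.58]
units x y z [ 1.112 -0.029 -0.051] turn -0.01
```

View pics/w8.png

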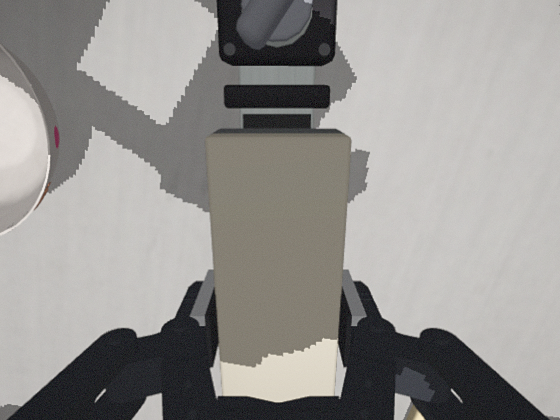

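```bash
cat > jaw.py <<'E'
from held import *
def jaw(fn,v,us,o,M):
    F=np.load(fn);ci=ctrl.camera_info("wrist")
    for u in us:
        p=pt(ci,(u,v),z=.031,T=F["T"])[0]; L=(p-o["tool_pos"])@M*1000
        print("jaw face in tool y,z",np.round(L[1:],1),"gap to stone end -70.4:",round(-70.4-L[2],1))
E
python3 - <<'E'
from jaw import *
o,M=st(); jaw("w8.npz",107.5,(226,328),o,M); held("w8.npz",o)
im=np.load("w8.npz")["im"][60:160,200:360]; cv2.imwrite("pics/w8c.png",cv2.resize(im,None,fx=5,fy=5,interpolation=cv2.INTER_CUBIC))
E
```

```text
t 7.97 pos [ 0.5277 -0.1292  0.0445] yaw 11.75 xax [ 0.002 -0.001 -1.   ] F [-0.9   0.38 -3.56] Tq [-0.039 -0.044  0.085] op 0.0473 q [-0.38 -0.    1.93 -0.    1.21 -0.58]
jaw face in tool y,z [-27.7 -76.1] gap to stone end -70.4: 5.7
jaw face in tool y,z [ 25.7 -76.1] gap to stone end -70.4: 5.7
top x(tool) -0.06401808522188115 plane slopes y,z [ 0.0003 -0.0031] zmin [-0.07050435 -0.07034961 -0.07005055] y [-0.02430173  0.02286417]
((-0.8074016571044922, -46.132022857666016), (48.36555099487305, 48.705318450927734), 0.14728717505931854)
```

View pics/w8c.png

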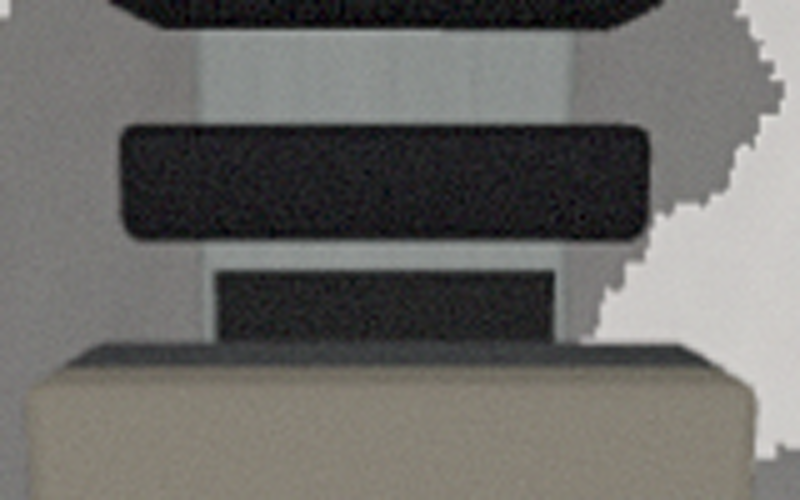

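>>> drive_tool:
  commands: "1 0.2 0 -0.03 0; 1 0.5 0 -0.03 0; 1 0.8 0 -0.03 0; 1 1.1 0 -0.03 0; 1 1.3 0 -0.03 0; 1 1.4 0 -0.03 0; 1 1.5 0 -0.03 0; 1 1.5 0 -0.03 0"

```text
t: 8.63
tool_pos: [0.526, -0.1275, -0.0179]
tool_rot: [1.057, 1.301, -1.058]
contact_force: [-1.2, 0.6, -3.7]
opening: 0.047
```

>>> drive_tool:
  commands: "1 0 0 0 0; 1 0 0 0 0"

```text
t: 8.8
tool_pos: [0.5272, -0.1279, -0.0161]
tool_rot: [1.057, 1.298, -1.056]
contact_force: [0.3, -0.1, -3.5]
opening: 0.0469
```

Run:
```python
from jaw import *
o,M=st(); snap("wrist","w9");ci,im,d,P=snap("side","s9"); held("w9.npz",o); st()
cv2.imwrite("pics/s9c.png",cv2.resize(im[160:270,250:400],None,fx=5,fy=5))
im=np.load("w9.npz")["im"][50:160,180:380]; cv2.imwrite("pics/w9c.png",cv2.resize(im,None,fx=4,fy=4,interpolation=cv2.INTER_CUBIC))
```

```text
t 8.8 pos [ 0.5272 -0.1279 -0.0161] yaw 11.75 xax [ 0.001 -0.    -1.   ] F [ 0.29 -0.08 -3.49] Tq [ 0.001  0.04  -0.002] op 0.0469 q [-0.38  0.09  1.95  0.    1.1  -0.58]
top x(tool) -0.06391982405540117 plane slopes y,z [ 0.0005 -0.0023] zmin [-0.07055254 -0.07038969 -0.07007041] y [-0.02442197  0.02273517]
((-0.8546276092529297, -46.22972869873047), (48.647377014160156, 48.32539367675781), 89.98750305175781)
t 8.9 pos [ 0.5272 -0.1279 -0.016 ] yaw 11.75 xax [ 0.001 -0.001 -1.   ] F [-0.05  0.76 -3.1 ] Tq [-0.019  0.021 -0.01 ] op 0.0469 q [-0.38  0.09  1.95 -0.    1.1  -0.58]
```

View pics/w9c.png

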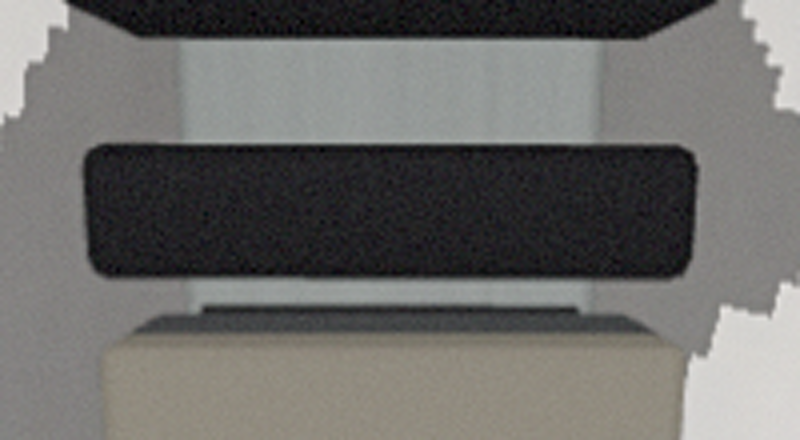

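View pics/s9c.png

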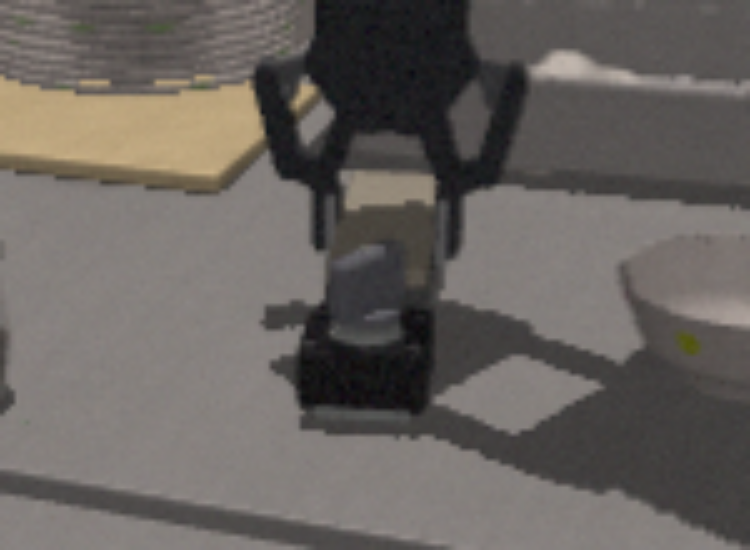

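>>> drive_tool:
  commands: "1 0.06 0 0 0; 1 0.12 0 0 0; 1 0.15 0 0 0; 1 0.15 0 0 0"

```text
t: 9.23
tool_pos: [0.5261, -0.1275, -0.0233]
tool_rot: [1.057, 1.3, -1.057]
contact_force: [0.3, 1.0, -4.5]
opening: 0.047
```

>>> drive_tool:
  commands: "1 0.02 0 0 0; 1 0.03 0 0 0; 1 0.03 0 0 0"

```text
t: 9.48
tool_pos: [0.5265, -0.1277, -0.0241]
tool_rot: [1.057, 1.299, -1.057]
contact_force: [0.1, -0.2, -4.0]
opening: 0.0471
```

>>> drive_tool:
  commands: "1 0.015 0 0 0; 1 0.025 0 0 0; 1 0.025 0 0 0"

```text
t: 9.73
tool_pos: [0.5267, -0.1277, -0.0249]
tool_rot: [1.057, 1.299, -1.057]
contact_force: [0.1, -0.3, -3.2]
opening: 0.0473
```

>>> drive_tool:
  commands: "1 0.015 0 0 0; 1 0.015 0 0 0"

```text
t: 9.9
tool_pos: [0.5267, -0.1278, -0.0249]
tool_rot: [1.057, 1.299, -1.057]
contact_force: [-3.5, 1.4, 3.2]
opening: 0.0473
```

>>> drive_tool:
  commands: "0 0 0 0 0; 0 0 0 0 0; -1 0 0 0 0; -1 0 0 0 0; -1 0 0 0 0; -1 0 0 0 0"

```text
t: 10.4
tool_pos: [0.5269, -0.1279, -0.0255]
tool_rot: [1.057, 1.298, -1.057]
contact_force: [-0.1, -0.4, 0.0]
opening: 0.0853
```

>>> drive_tool:
  commands: "-1 -0.5 0 0 0; -1 -1.2 0 0 0; -1 -2 0 0 0; -1 -2.8 0 0 0; -1 -3.5 0 0 0; -1 -4 0 0 0; -1 -4 0 0 0; -1 -4 0 0 0"

```text
t: 11.07
tool_pos: [0.5276, -0.1281, 0.1359]
tool_rot: [1.057, 1.296, -1.055]
contact_force: [-0.0, 1.3, -0.2]
opening: 0.0853
```

Run:
```python
from jaw import *
o,M=st(); ci,im,d,P=snap("wrist","w10")
Q=P.reshape(-1,3); S=Q[(Q[:,2]>.0375)&(Q[:,2]<.044)&(Q[:,1]<-.04)&(Q[:,1]>-.22)&(abs(Q[:,0]-.527)<.05)]
print(len(S),cv2.minAreaRect(np.float32(S[:,:2]*1000)),S.mean(0))
goto((.5018,-.0107,.075),-23.8)
```

```text
t 11.07 pos [ 0.5276 -0.1281  0.1359] yaw 11.75 xax [ 0.003 -0.001 -1.   ] F [-0.03  1.3  -0.25] Tq [0.068 0.079 0.041] op 0.0853 q [-0.38 -0.1   1.86  0.    1.38 -0.58]
9381 ((525.5580444335938, -126.95311737060547), (47.94947052001953, 138.21961975097656), 11.738204956054688) [ 0.52435583 -0.12142452  0.03888744]
t 11.12 pos [ 0.5264 -0.1277  0.1339] yaw 11.75 xax [-0.  0. -1.] F [-0.52 -0.49 -0.06] Tq [ 0.013 -0.018 -0.03 ] op 0.0855 q [-0.38 -0.1   1.87 -0.    1.38 -0.58]
units x y z [ 1.473 -0.006 -2.988] turn 7.11
```

View pics/w10.png

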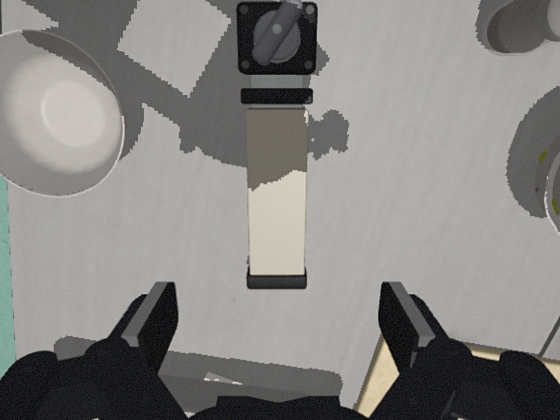

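>>> drive_tool:
  commands: "-1 0 0 -0.5 1.2; -1 0 0 -1 2.4; -1 0 0 -1.5 3.6; -1 0 0 -2 4.8; -1 0 0 -2.5 6; -1 0 0 -3 7.1; -1 0 0 -3 7.1; -1 0 0 -3 7.1"

```text
t: 11.78
tool_pos: [0.5008, -0.0095, 0.1321]
tool_rot: [1.503, 0.988, -1.508]
contact_force: [1.5, 0.4, -0.2]
opening: 0.0855
```

>>> drive_tool:
  commands: "-1 0 0 0 0; -1 0 0 0 0"

```text
t: 11.95
tool_pos: [0.5018, -0.0109, 0.1335]
tool_rot: [1.507, 0.985, -1.509]
contact_force: [-0.5, 0.6, 0.2]
opening: 0.0858
```

Run:
```python
from jaw import *
o,M=st(); ci,im,d,P=snap("wrist","w11")
Q=P.reshape(-1,3); S=Q[(Q[:,2]>.068)&(Q[:,2]<.08)&(abs(Q[:,1]+.01)<.04)&(abs(Q[:,0]-.502)<.04)]
print(len(S),cv2.minAreaRect(np.float32(S[:,:2]*1000)),S.mean(0))
goto((.5018,-.0107,.075),-23.8)
```

```text
t 11.95 pos [ 0.5018 -0.0109  0.1335] yaw -23.75 xax [-0.001 -0.    -1.   ] F [-0.47  0.57  0.18] Tq [-0.034 -0.009 -0.013] op 0.0858 q [-0.17 -0.2   1.96 -0.    1.39  0.24]
937 ((502.1037902832031, -9.225418090820312), (43.31032180786133, 11.596918106079102), 65.85122680664062) [ 0.50241574 -0.00806869  0.07399572]
t 12.0 pos [ 0.502  -0.011   0.1338] yaw -23.77 xax [-0.001 -0.    -1.   ] F [-0.11 -1.02  0.6 ] Tq [ 0.019 -0.025 -0.014] op 0.0852 q [-0.17 -0.2   1.95 -0.    1.39  0.24]
units x y z [ 1.469 -0.006 -0.005] turn 0.006
```

View pics/w11.png

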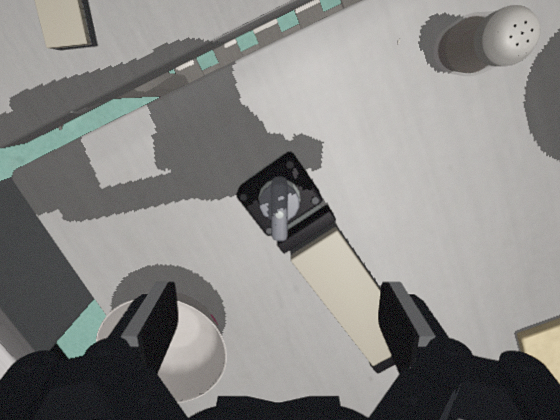

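Run:
```python
from jaw import *
F=np.load("w11.npz");P=cloud(ctrl.camera_info("wrist"),F["d"],F["T"])
Q=P[260:400,95:135].reshape(-1,3); Q2=P[330:400,180:225].reshape(-1,3)
for S in(Q,Q2): 
    S=S[S[:,2]>.02]; print(np.nanmin(S,0),np.nanmax(S,0))
Q=np.load("wristP.npy")[190:330,0:90].reshape(-1,3); S=Q[(Q[:,2]>.015)]; print(np.nanmin(S,0),np.nanmax(S,0))
```

```text
[ 0.29594063 -0.06812045  0.02436018] [0.47830761 0.02372518 0.25257074]
[ 0.33044236 -0.15950591  0.020084  ] [0.49284476 0.00597358 0.24514642]
[ 0.30383518 -0.15953097  0.0150066 ] [ 0.40386416 -0.03860137  0.05106035]
```

>>> drive_tool:
  commands: "-1 0.5 0 -0.02 0; -1 1.1 0 -0.02 0; -1 1.7 0 -0.02 0; -1 2.2 0 -0.02 0; -1 2.6 0 -0.02 0; -1 2.85 0 -0.02 0; -1 2.95 0 -0.02 0; -1 2.95 0 -0.02 0"
  newtons: 60

```text
t: 12.67
tool_pos: [0.5019, -0.0098, 0.0156]
tool_rot: [1.507, 0.985, -1.509]
contact_force: [0.0, 0.4, 0.4]
opening: 0.0856
```

>>> drive_tool:
  commands: "0.4 0 0 0 0; 0.4 0 0 0 0; 0.4 0 0 0 0; 0.4 0 0 0 0"

```text
t: 13.0
tool_pos: [0.5033, -0.0096, 0.0175]
tool_rot: [1.509, 0.982, -1.506]
contact_force: [0.3, 0.4, 0.5]
opening: 0.0386
```

Run:
```python
from jaw import *
o,M=st(); ci,im,d,P=snap("wrist","w12"); ci,im,d,P=snap("side","s12")
cv2.imwrite("pics/s12c.png",cv2.resize(im[160:270,250:400],None,fx=5,fy=5))
```

```text
t 13.0 pos [ 0.5033 -0.0096  0.0175] yaw -23.75 xax [ 0.002 -0.    -1.   ] F [0.34 0.43 0.48] Tq [ 0.005 -0.018 -0.024] op 0.0386 q [-0.17 -0.06  2.04  0.    1.16  0.25]
```

View pics/w12.png

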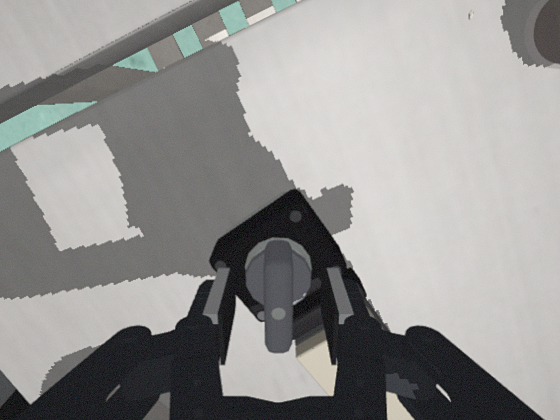

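View pics/s12c.png

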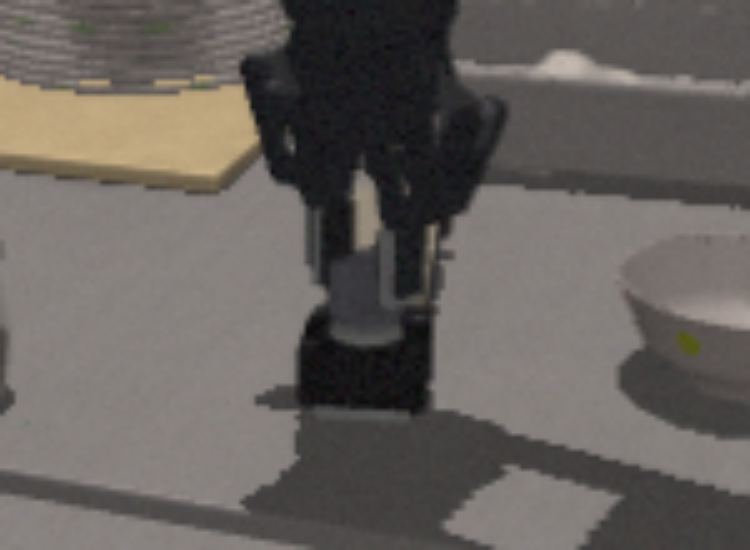

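>>> drive_tool:
  commands: "1 0 0 0 0; 1 0 0 0 0; 1 0 0 0 0; 1 0 0 0 0; 1 0 0 0 0; 1 0 0 0 0"

```text
t: 13.6
tool_pos: [0.5031, -0.0097, 0.0169]
tool_rot: [1.508, 0.983, -1.506]
contact_force: [2.2, -0.7, 1.7]
opening: 0.0104
```

Run:
```python
from jaw import *
st()
```

```text
t 13.6 pos [ 0.5031 -0.0097  0.0169] yaw -23.75 xax [ 0.001 -0.    -1.   ] F [ 2.19 -0.75  1.71] Tq [-0.158 -0.231  0.064] op 0.0104 q [-0.17 -0.06  2.04 -0.    1.16  0.25]
```

>>> drive_tool:
  commands: "1 0 0 0 0.8; 1 0 0 0 1.6; 1 0 0 0 2.4; 1 0 0 0 3.2; 1 0 0 0 4; 1 0 0 0 4.8; 1 0 0 0 5.4; 1 0 0 0 6"

```text
t: 14.27
tool_pos: [0.5036, -0.0101, 0.017]
tool_rot: [1.862, 0.604, -1.857]
contact_force: [4.4, -2.9, 1.3]
opening: 0.0109
```

```bash
cat > t.py <<'E'
from h import *
from station import ctrl
o=ctrl.get_obs();M=R.from_rotvec(o["tool_rot"]).as_matrix()
l="t %.2f yaw %.2f Tz %.3f eff6 %.3f F %s op %.4f pos %s q6 %.3f"%(o["t"],np.degrees(np.arctan2(M[1,1],M[0,1])),o["wrist_torque"][2],o["effort"][5],np.round(o["contact_force"],1),o["opening"],np.round(o["tool_pos"],4),o["q"][5])
print(l); open("log.txt","a").write(l+"\n")
E
python3 t.py
```

```text
t 14.27 yaw -53.88 Tz 0.170 eff6 -0.378 F [ 4.4 -2.9  1.3] op 0.0109 pos [ 0.5036 -0.0101  0.017 ] q6 0.773
```

>>> drive_tool:
  commands: "1 0 0 0 0.6; 1 0 0 0 1.2"

```text
t: 14.43
tool_pos: [0.5037, -0.0102, 0.017]
tool_rot: [1.927, 0.516, -1.922]
contact_force: [3.9, -2.5, 0.1]
opening: 0.0106
```

```bash
python3 t.py
```

```text
t 14.43 yaw -59.88 Tz 0.121 eff6 -0.391 F [ 3.9 -2.5  0.1] op 0.0106 pos [ 0.5037 -0.0102  0.017 ] q6 0.878
```

>>> drive_tool:
  commands: "1 0 0 0 0.6; 1 0 0 0 1.2"

```text
t: 14.6
tool_pos: [0.5038, -0.0103, 0.0169]
tool_rot: [1.991, 0.422, -1.985]
contact_force: [4.2, -3.1, 0.5]
opening: 0.0111
```

```bash
python3 t.py
```

```text
t 14.60 yaw -65.88 Tz 0.112 eff6 -0.376 F [ 4.2 -3.1  0.5] op 0.0111 pos [ 0.5038 -0.0103  0.0169] q6 0.983
```

>>> drive_tool:
  commands: "1 0 0 0 0.6; 1 0 0 0 1.2"

```text
t: 14.77
tool_pos: [0.5039, -0.0104, 0.017]
tool_rot: [2.053, 0.324, -2.047]
contact_force: [4.3, -3.3, -0.1]
opening: 0.0105
```

```bash
python3 t.py
```

```text
t 14.77 yaw -71.88 Tz 0.071 eff6 -0.380 F [ 4.3 -3.3 -0.1] op 0.0105 pos [ 0.5039 -0.0104  0.017 ] q6 1.088
```

>>> drive_tool:
  commands: "1 0 0 0 0.6; 1 0 0 0 1.2"

```text
t: 14.93
tool_pos: [0.5039, -0.0105, 0.017]
tool_rot: [2.112, 0.221, -2.105]
contact_force: [4.3, -3.8, -0.3]
opening: 0.0107
```

```bash
python3 t.py
```

```text
t 14.93 yaw -77.88 Tz 0.118 eff6 -0.379 F [ 4.3 -3.8 -0.3] op 0.0107 pos [ 0.5039 -0.0105  0.017 ] q6 1.192
```

>>> drive_tool:
  commands: "1 0 0 0 0.6"

```text
t: 15.02
tool_pos: [0.5039, -0.0106, 0.017]
tool_rot: [2.141, 0.168, -2.134]
contact_force: [4.3, -4.1, -0.3]
opening: 0.0106
```

```bash
python3 t.py
```

```text
t 15.02 yaw -80.88 Tz 0.151 eff6 -0.381 F [ 4.3 -4.1 -0.3] op 0.0106 pos [ 0.5039 -0.0106  0.017 ] q6 1.245
```

>>> drive_tool:
  commands: "1 0 0 0 0.6"

```text
t: 15.1
tool_pos: [0.504, -0.0107, 0.017]
tool_rot: [2.169, 0.113, -2.161]
contact_force: [4.1, -4.8, 0.2]
opening: 0.0107
```

```bash
python3 t.py; python3 -c "
from h import *
snap('wrist','w13')"
```

```text
t 15.10 yaw -83.88 Tz 0.158 eff6 -0.376 F [ 4.1 -4.8  0.2] op 0.0107 pos [ 0.504  -0.0107  0.017 ] q6 1.297
```

View pics/w13.png

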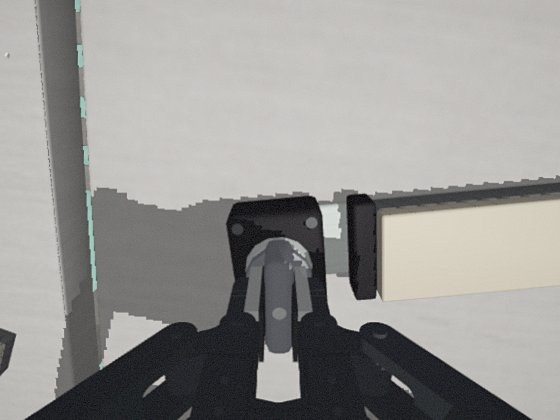

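Run:
```python
from jaw import *
F=np.load("w13.npz");ci=ctrl.camera_info("wrist");T=F["T"]
k=np.array([.5019,-.0100]);th=np.radians(101.8);a=np.array([np.cos(th),np.sin(th)]);b=np.array([-a[1],a[0]])
for u,v,z in [(375,240,.031),(376,290,.031),(348,240,.031),(383,290,.040),(381,240,.040)]:
    p=pt(ci,(u,v),z=z,T=T)[0][:2]-k; print(u,v,np.round([p@a*1000+94,p@b*1000],1))
im=F["im"][180:310,310:440]; cv2.imwrite("pics/w13c.png",cv2.resize(im,None,fx=4,fy=4))
```

```text
375 240 [43.6 -7.7]
376 290 [43.4 21.5]
348 240 [57.3 -9.1]
383 290 [42.1 16.2]
381 240 [ 43.  -11.6]
```

View pics/w13c.png

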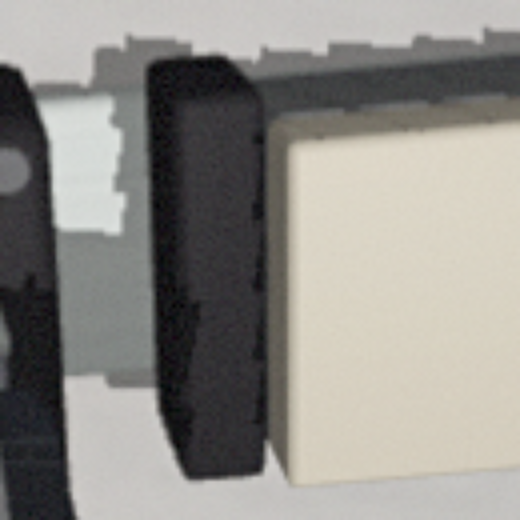

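>>> drive_tool:
  commands: "1 0 0 0 0.6; 1 0 0 0 1.2"

```text
t: 15.32
tool_pos: [0.504, -0.0108, 0.017]
tool_rot: [2.223, -0.0, -2.215]
contact_force: [4.6, -4.9, -0.7]
opening: 0.0104
```

```bash
python3 t.py
```

```text
t 15.32 yaw -89.87 Tz 0.215 eff6 -0.400 F [ 4.6 -4.9 -0.7] op 0.0104 pos [ 0.504  -0.0108  0.017 ] q6 1.402
```

>>> drive_tool:
  commands: "1 0 0 0 0.6; 1 0 0 0 1.2"

```text
t: 15.48
tool_pos: [0.504, -0.0109, 0.017]
tool_rot: [-2.174, 0.114, 2.166]
contact_force: [5.0, -4.4, 0.8]
opening: 0.0104
```

```bash
python3 t.py
```

```text
t 15.48 yaw -95.87 Tz 0.177 eff6 -0.381 F [ 5.  -4.4  0.8] op 0.0104 pos [ 0.504  -0.0109  0.017 ] q6 1.506
```

>>> drive_tool:
  commands: "1 0 0 0 0.6; 1 0 0 0 1.2"

```text
t: 15.65
tool_pos: [0.5039, -0.0111, 0.017]
tool_rot: [-2.118, 0.223, 2.109]
contact_force: [4.4, -5.8, -0.5]
opening: 0.0109
```

```bash
python3 t.py
```

```text
t 15.65 yaw -101.87 Tz 0.063 eff6 -0.379 F [ 4.4 -5.8 -0.5] op 0.0109 pos [ 0.5039 -0.0111  0.017 ] q6 1.611
```

>>> drive_tool:
  commands: "1 0 0 0 0.6"

```text
t: 15.73
tool_pos: [0.5039, -0.0111, 0.017]
tool_rot: [-2.088, 0.275, 2.08]
contact_force: [5.1, -5.7, -0.5]
opening: 0.0106
```

```bash
python3 t.py
```

```text
t 15.73 yaw -104.87 Tz 0.167 eff6 -0.381 F [ 5.1 -5.7 -0.5] op 0.0106 pos [ 0.5039 -0.0111  0.017 ] q6 1.664
```

>>> drive_tool:
  commands: "1 0 0 0 0.6"

```text
t: 15.82
tool_pos: [0.5039, -0.0112, 0.017]
tool_rot: [-2.059, 0.326, 2.05]
contact_force: [4.1, -6.4, -0.0]
opening: 0.011
```

```bash
python3 t.py
```

```text
t 15.82 yaw -107.87 Tz 0.142 eff6 -0.377 F [ 4.1 -6.4 -0. ] op 0.0110 pos [ 0.5039 -0.0112  0.017 ] q6 1.716
```

>>> drive_tool:
  commands: "1 0 0 0 0.6"

```text
t: 15.9
tool_pos: [0.5039, -0.0113, 0.017]
tool_rot: [-2.028, 0.376, 2.02]
contact_force: [4.1, -6.3, -0.1]
opening: 0.0108
```

```bash
python3 t.py
```

```text
t 15.90 yaw -110.87 Tz 0.120 eff6 -0.378 F [ 4.1 -6.3 -0.1] op 0.0108 pos [ 0.5039 -0.0113  0.017 ] q6 1.768
```

>>> drive_tool:
  commands: "1 0 0 0 0.6"

```text
t: 15.98
tool_pos: [0.5039, -0.0113, 0.017]
tool_rot: [-1.997, 0.424, 1.989]
contact_force: [4.0, -7.2, 0.0]
opening: 0.0108
```

```bash
python3 t.py
```

```text
t 15.98 yaw -113.86 Tz 0.188 eff6 -0.382 F [ 4.  -7.2  0. ] op 0.0108 pos [ 0.5039 -0.0113  0.017 ] q6 1.821
```

>>> drive_tool:
  commands: "1 0 0 0 0.6"

```text
t: 16.07
tool_pos: [0.5039, -0.0114, 0.017]
tool_rot: [-1.966, 0.472, 1.957]
contact_force: [4.7, -6.8, 0.1]
opening: 0.0106
```

```bash
python3 t.py
```

```text
t 16.07 yaw -116.86 Tz 0.205 eff6 -0.325 F [ 4.7 -6.8  0.1] op 0.0106 pos [ 0.5039 -0.0114  0.017 ] q6 1.873
```

>>> drive_tool:
  commands: "1 0 0 0 0.6"

```text
t: 16.15
tool_pos: [0.5038, -0.0115, 0.017]
tool_rot: [-1.934, 0.518, 1.925]
contact_force: [4.6, -7.2, -0.6]
opening: 0.0105
```

```bash
python3 t.py
```

```text
t 16.15 yaw -119.85 Tz 0.308 eff6 -0.248 F [ 4.6 -7.2 -0.6] op 0.0105 pos [ 0.5038 -0.0115  0.017 ] q6 1.925
```

>>> drive_tool:
  commands: "1 0 0 0 0.4"

```text
t: 16.23
tool_pos: [0.5038, -0.0115, 0.017]
tool_rot: [-1.913, 0.547, 1.904]
contact_force: [3.8, -8.0, -0.1]
opening: 0.0108
```

```bash
python3 t.py
```

```text
t 16.23 yaw -121.82 Tz 0.354 eff6 0.073 F [ 3.8 -8.  -0.1] op 0.0108 pos [ 0.5038 -0.0115  0.017 ] q6 1.960
```

>>> drive_tool:
  commands: "1 0 0 0 0.4"

```text
t: 16.32
tool_pos: [0.5038, -0.0115, 0.017]
tool_rot: [-1.891, 0.576, 1.883]
contact_force: [4.2, -7.9, 0.4]
opening: 0.0109
```

```bash
python3 t.py
```

```text
t 16.32 yaw -123.78 Tz 0.336 eff6 0.004 F [ 4.2 -7.9  0.4] op 0.0109 pos [ 0.5038 -0.0115  0.017 ] q6 1.994
```

>>> drive_tool:
  commands: "1 0 0 0 0.4"

```text
t: 16.4
tool_pos: [0.5038, -0.0116, 0.017]
tool_rot: [-1.869, 0.605, 1.861]
contact_force: [3.3, -6.8, 0.1]
opening: 0.0108
```

```bash
python3 t.py
```

```text
t 16.40 yaw -125.77 Tz 0.395 eff6 0.025 F [ 3.3 -6.8  0.1] op 0.0108 pos [ 0.5038 -0.0116  0.017 ] q6 2.029
```

>>> drive_tool:
  commands: "1 0 0 0 0.4"

```text
t: 16.48
tool_pos: [0.5037, -0.0116, 0.017]
tool_rot: [-1.847, 0.634, 1.839]
contact_force: [3.0, -7.3, -0.2]
opening: 0.0109
```

```bash
python3 t.py
```

```text
t 16.48 yaw -127.77 Tz 0.365 eff6 0.045 F [ 3.  -7.3 -0.2] op 0.0109 pos [ 0.5037 -0.0116  0.017 ] q6 2.063
```

```bash
cat > ta.py <<'E'
from station import ctrl
import numpy as np,subprocess
v=[]
for i in range(5):
    ctrl.get_image("wrist"); o=ctrl.get_obs(); v.append((o["wrist_torque"][2],o["effort"][5],o["q"][5]))
v=np.array(v); l="t %.2f held Tz mean %.3f sd %.3f eff6 %.3f q6 %.4f"%(o["t"],v[:,0].mean(),v[:,0].std(),v[:,1].mean(),v[-1,2]); print(l); open("log.txt","a").write(l+"\n")
E
python3 ta.py
```

```text
t 16.73 held Tz mean 0.183 sd 0.033 eff6 0.257 q6 2.0623
```

>>> drive_tool:
  commands: "1 0 0 0 0.4"

```text
t: 16.82
tool_pos: [0.5037, -0.0117, 0.017]
tool_rot: [-1.825, 0.661, 1.817]
contact_force: [3.4, -8.9, -0.3]
opening: 0.0106
```

```bash
python3 ta.py
```

```text
t 17.07 held Tz mean 0.230 sd 0.045 eff6 0.254 q6 2.0972
```

```bash
cat > pin.py <<'E'
from h import *
from station import ctrl
def rel(d,show=False):
    # pin around (279,313)
    v,u=np.mgrid[:420,:560]; r=np.hypot(u-PX[0],v-PX[1])
    p=d[(r<4)]; w=d[(r>10)&(r<24)&(abs(u-PX[0])<6)&(v<345)]
    return p[p>0], w[w>0]
PX=(279,313)
E
python3 - <<'E'
from pin import *
import pin
for n in ("w12","w13"):
    d=np.load(n+".npz")["d"]; p,w=rel(d); print(n,len(p),len(w),p.mean(),p.std(),w.mean(),w.std())
D=[]
for i in range(4):
    im,d=ctrl.get_image("wrist"); D.append(d)
    p,w=rel(d); print(p.mean(),p.std(),w.mean(),w.std())
cv2.imwrite("pics/pin1.png",cv2.resize(im[260:380,220:340],None,fx=5,fy=5,interpolation=cv2.INTER_CUBIC))
w13=np.load("w13.npz"); cv2.imwrite("pics/pin0.png",cv2.resize(w13["im"][260:380,220:340],None,fx=5,fy=5,interpolation=cv2.INTER_CUBIC))
np.save("pinD1.npy",np.array(D))
print(np.round(D[0][300:330:3,264:296:3]*1000,1))
print(np.round(w13["d"][300:330:3,264:296:3]*1000,1))
E
```

```text
w12 44 308 0.1426773 0.0007200703 0.143241 0.0026527385
w13 45 308 0.1419434 0.0005775941 0.1426174 0.0026135498
0.14196324 0.00072911405 0.14261022 0.0025599187
0.14169413 0.000657062 0.1427105 0.0025886826
0.14183189 0.000757829 0.14265713 0.0025610956
0.14168626 0.0005618489 0.14259422 0.0025978338
[[140.  142.2 140.2 141.4 140.3 140.3 141.6 141.1 142.6 139.1 130.8]
 [140.1 142.2 141.7 141.4 140.4 141.  140.8 141.8 141.1 138.9 127.8]
 [139.6 141.9 141.7 141.9 142.5 142.2 142.4 142.2 143.2 139.4 125.8]
 [138.8 143.6 142.3 141.9 142.2 141.2 141.4 142.5 142.9 140.5 124.2]
 [140.2 144.3 144.4 141.7 142.  140.8 140.2 141.2 143.5 141.2 124.1]
 [141.5 144.2 143.4 142.1 142.2 142.  142.1 143.  143.2 140.5 124.1]
 [139.7 145.  145.  144.4 141.6 142.3 143.4 143.4 144.  141.5 124.5]
 [139.8 145.5 143.2 145.3 143.6 143.3 144.8 145.5 144.4 140.2 124.2]
 [140.9 144.9 144.6 144.3 144.9 144.  144.2 143.5 145.4 139.9 125.3]
 [140.6 145.  146.2 145.2 144.3 143.  145.2 144.8 144.7 139.5 126.2]]
[[140.6 142.1 141.2 141.3 140.9 141.  140.4 141.5 142.5 140.2 130.5]
 [140.3 142.4 141.9 140.5 140.9 141.9 140.8 141.6 141.5 140.  128.3]
 [140.4 142.7 141.4 141.3 140.9 141.6 141.  140.8 142.9 139.5 126.5]
 [141.6 143.4 142.2 141.5 141.  142.  141.3 143.2 143.  139.9 124.1]
 [141.3 144.3 143.5 141.9 141.7 141.1 141.7 142.5 143.  139.4 124.3]
 [140.4 144.1 143.  142.1 142.5 142.9 141.7 143.4 144.6 139.6 124.4]
 [140.1 145.3 143.6 143.2 142.3 141.6 143.8 143.7 143.1 140.3 124.2]
 [140.7 144.6 144.5 143.6 143.7 144.7 143.6 143.  144.9 140.9 124.8]
 [140.9 145.5 145.5 143.5 143.9 145.  144.2 144.6 145.7 140.8 125. ]
 [139.3 145.9 145.5 145.2 145.5 144.3 146.1 144.  145.9 139.6 126. ]]
```

View pics/pin1.png

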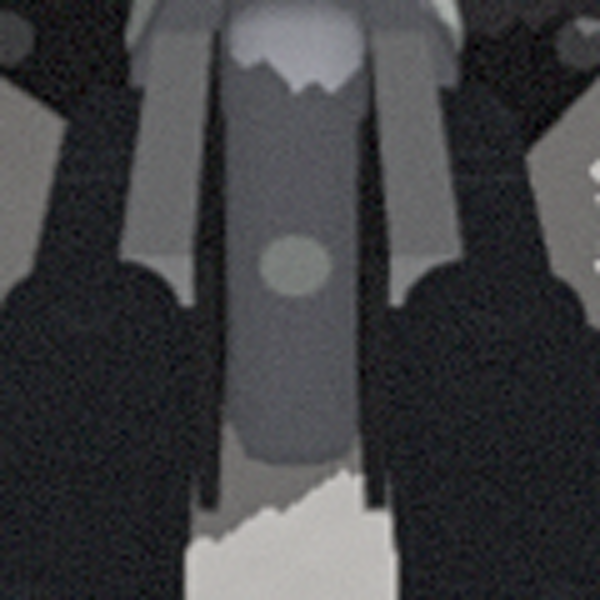

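View pics/pin0.png

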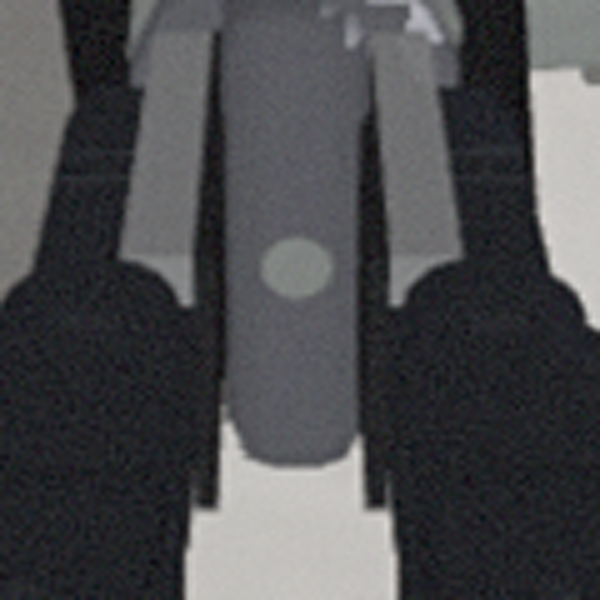

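```bash
cat > pin.py <<'E'
from h import *
from station import ctrl
def prom(d,c=(279,313)):
    v,u=np.mgrid[:420,:560]; r=np.hypot(u-c[0],(v-c[1]))
    m=(abs(u-278.5)<10)&(v>290)&(v<340)&(r>10)&(d>0)
    A=np.c_[u[m],v[m],u[m]*v[m]*0+1.]; 
    y=d[m]; 
    for _ in range(3):
        k=np.linalg.lstsq(A,y,rcond=None)[0]; e=y-A@k; g=abs(e)<2.5*e.std(); A,y=A[g],y[g]
    p=(r<5)&(d>0)
    return (k[0]*u[p]+k[1]*v[p]+k[2]-d[p]).mean()*1000
E
python3 - <<'E'
from pin import *
print("w13 (free)",prom(np.load("w13.npz")["d"]),"w12",prom(np.load("w12.npz")["d"]))
D=np.load("pinD1.npy"); print("now",[round(prom(d),3) for d in D])
E
```

```text
w13 (free) 0.8820325147907161 w12 0.8513467844313511
now [np.float64(0.938), np.float64(1.075), np.float64(1.139), np.float64(1.183)]
```

```bash
python3 - <<'E'
from pin import *
D=[]
for i in range(16):
    im,d=ctrl.get_image("wrist"); D.append(d)
np.save("pinD2.npy",np.array(D))
p=np.array([prom(d) for d in D]); print(p.round(2),p.mean(),p.std())
p0=[prom(np.load(n+".npz")["d"]) for n in("w12","w13")]; print(p0)
o=ctrl.get_obs(); print(o["t"],o["wrist_torque"][2],o["q"][5])
E
cat log.txt | tail -14
```

```text
[0.98 1.11 1.11 1.21 1.09 0.89 1.2  1.12 1.03 0.99 1.18 1.13 0.94 0.98
 1.05 1.01] 1.0636164418532505 0.09266326575156084
[np.float64(0.8513467844313511), np.float64(0.8820325147907161)]
18.0667 0.1654353346859624 2.0971163391556344
t 15.48 yaw -95.87 Tz 0.177 eff6 -0.381 F [ 5.  -4.4  0.8] op 0.0104 pos [ 0.504  -0.0109  0.017 ] q6 1.506
t 15.65 yaw -101.87 Tz 0.063 eff6 -0.379 F [ 4.4 -5.8 -0.5] op 0.0109 pos [ 0.5039 -0.0111  0.017 ] q6 1.611
t 15.73 yaw -104.87 Tz 0.167 eff6 -0.381 F [ 5.1 -5.7 -0.5] op 0.0106 pos [ 0.5039 -0.0111  0.017 ] q6 1.664
t 15.82 yaw -107.87 Tz 0.142 eff6 -0.377 F [ 4.1 -6.4 -0. ] op 0.0110 pos [ 0.5039 -0.0112  0.017 ] q6 1.716
t 15.90 yaw -110.87 Tz 0.120 eff6 -0.378 F [ 4.1 -6.3 -0.1] op 0.0108 pos [ 0.5039 -0.0113  0.017 ] q6 1.768
t 15.98 yaw -113.86 Tz 0.188 eff6 -0.382 F [ 4.  -7.2  0. ] op 0.0108 pos [ 0.5039 -0.0113  0.017 ] q6 1.821
t 16.07 yaw -116.86 Tz 0.205 eff6 -0.325 F [ 4.7 -6.8  0.1] op 0.0106 pos [ 0.5039 -0.0114  0.017 ] q6 1.873
t 16.15 yaw -119.85 Tz 0.308 eff6 -0.248 F [ 4.6 -7.2 -0.6] op 0.0105 pos [ 0.5038 -0.0115  0.017 ] q6 1.925
t 16.23 yaw -121.82 Tz 0.354 eff6 0.073 F [ 3.8 -8.  -0.1] op 0.0108 pos [ 0.5038 -0.0115  0.017 ] q6 1.960
t 16.32 yaw -123.78 Tz 0.336 eff6 0.004 F [ 4.2 -7.9  0.4] op 0.0109 pos [ 0.5038 -0.0115  0.017 ] q6 1.994
t 16.40 yaw -125.77 Tz 0.395 eff6 0.025 F [ 3.3 -6.8  0.1] op 0.0108 pos [ 0.5038 -0.0116  0.017 ] q6 2.029
t 16.48 yaw -127.77 Tz 0.365 eff6 0.045 F [ 3.  -7.3 -0.2] op 0.0109 pos [ 0.5037 -0.0116  0.017 ] q6 2.063
t 16.73 held Tz mean 0.183 sd 0.033 eff6 0.257 q6 2.0623
t 17.07 held Tz mean 0.230 sd 0.045 eff6 0.254 q6 2.0972
```

>>> drive_tool:
  commands: "1 0 0 0 0.4"

```text
t: 18.15
tool_pos: [0.5037, -0.0117, 0.017]
tool_rot: [-1.803, 0.688, 1.794]
contact_force: [2.3, -7.6, 0.1]
opening: 0.0107
```

```bash
python3 t.py
```

```text
t 18.15 yaw -131.71 Tz 0.348 eff6 -0.227 F [ 2.3 -7.6  0.1] op 0.0107 pos [ 0.5037 -0.0117  0.017 ] q6 2.132
```

```bash
python3 ta.py
python3 - <<'E'
import numpy as np
D=np.concatenate([np.load("pinD1.npy"),np.load("pinD2.npy")]).mean(0)*1000
np.set_printoptions(linewidth=250)
v,u=np.mgrid[:420,:560]
print(np.round(D[296:334:2,266:293:2],1))
for r0 in range(0,16,2):
    pass
r=np.hypot(u-279,(v-313)/0.88)
m=(abs(u-278.5)<9)&(v>292)&(v<336)&(r>10)
A=lambda m:np.c_[u[m],v[m],u[m]**2/1e3,v[m]**2/1e3,np.ones(m.sum())]
for deg in (0,1):
    B=A(m) if deg else A(m)[:,[0,1,4]]
    k=np.linalg.lstsq(B,D[m],rcond=None)[0]
    f=lambda q:(A(q) if deg else A(q)[:,[0,1,4]])@k-D[q]
    for a,b in ((0,2),(2,4),(4,5),(5,6),(6,7),(7,8),(8,9),(9,10),(10,12),(12,16),(16,22)):
        q=(r>=a)&(r<b)&(abs(u-278.5)<9)&(v<338); e=f(q); print(deg,a,b,q.sum(),round(e.mean(),3),round(e.std(),2))
E
```

```text
t 18.40 held Tz mean 0.173 sd 0.064 eff6 0.221 q6 2.1321
[[141.7 140.9 140.7 140.  139.9 140.3 140.3 139.9 140.  140.1 140.7 140.9 141.4 132.2]
 [141.9 141.2 140.8 140.5 140.5 140.4 140.4 140.4 140.5 133.5 140.9 141.3 141.4 130.8]
 [142.5 141.8 141.3 140.7 140.6 140.8 140.6 140.5 140.6 140.7 140.9 141.4 141.9 130.5]
 [142.7 141.8 141.6 141.3 141.1 140.7 141.1 141.  140.9 133.9 141.4 141.7 142.4 130.5]
 [143.1 142.5 141.9 134.5 141.3 141.3 141.3 141.1 141.3 141.3 134.6 142.3 142.5 130.7]
 [143.3 142.7 142.1 141.9 141.4 141.6 141.6 141.5 141.4 141.7 142.1 142.5 142.8 130.7]
 [143.7 142.9 142.6 142.1 141.5 141.3 141.3 141.2 141.2 142.1 142.6 142.7 143.  130.7]
 [143.9 143.2 142.6 141.7 141.2 141.4 141.2 141.2 141.1 141.6 142.7 143.4 143.7 130.7]
 [144.3 143.7 136.3 141.8 141.6 141.9 141.7 141.6 141.7 134.8 143.1 143.3 136.7 130.8]
 [144.9 143.6 143.1 142.2 141.9 141.9 142.2 142.  141.9 142.2 143.3 143.5 144.2 130.6]
 [145.  144.1 143.4 143.1 142.4 142.1 142.3 142.3 135.3 142.5 143.4 144.2 144.4 130.7]
 [138.2 144.3 144.1 136.6 143.6 135.6 142.7 142.8 143.2 143.3 144.  144.3 144.7 130.9]
[... 371 characters left out ...]
5.3 144.7 144.8 145.  144.9 144.9 144.8 145.5 145.9 146.  130.5]
 [147.6 146.  145.9 145.3 145.  145.4 145.1 145.  145.1 145.2 145.7 146.3 146.5 130.6]
 [148.  146.5 146.3 145.6 145.3 145.5 145.5 145.5 145.3 145.5 145.8 146.3 147.  130.5]]
0 0 2 9 1.231 2.24
0 2 4 36 0.863 1.61
0 4 5 24 0.764 1.41
0 5 6 24 1.273 2.35
0 6 7 44 0.789 2.59
0 7 8 36 -0.119 1.27
0 8 9 42 0.318 2.32
0 9 10 53 0.486 2.51
0 10 12 70 -0.099 1.67
0 12 16 142 0.34 2.47
0 16 22 202 -0.071 1.68
1 0 2 9 0.728 2.24
1 2 4 36 0.391 1.61
1 4 5 24 0.334 1.42
1 5 6 24 0.889 2.37
1 6 7 44 0.454 2.57
1 7 8 36 -0.381 1.24
1 8 9 42 0.107 2.31
1 9 10 53 0.303 2.51
1 10 12 70 -0.299 1.64
1 12 16 142 0.221 2.47
1 16 22 202 -0.033 1.68
```

```bash
cat > pin2.py <<'E'
from h import *
from station import ctrl
v,u=np.mgrid[:420,:560]; r=np.hypot(u-279,(v-313)/0.88)
def fit(D):
    "D stack; joint fit: quad-u, quad-v surface + pin step"
    D=np.where(D>0.135,D,np.nan)*1000
    reg=(abs(u-279)<7)&(v>294)&(v<334)&((r<5.3)|(r>8.5))
    U=(u[reg]-279)/7.;V=(v[reg]-313)/20.;s=(r[reg]<6).astype(float)
    A0=np.c_[np.ones_like(U),U,V,U*U,V*V,U*V,s]
    n=len(D); A=np.tile(A0,(n,1)); y=D[:,reg].ravel()
    ok=np.isfinite(y);A,y=A[ok],y[ok]
    for _ in range(4):
        k=np.linalg.lstsq(A,y,rcond=None)[0]; e=y-A@k; g=abs(e)<3*e.std(); A,y=A[g],y[g]
    C=np.linalg.inv(A.T@A)*e.std()**2
    return -k[6],C[6,6]**.5
E
python3 - <<'E'
from pin2 import *
for n in("w12","w13"): print(n,fit(np.load(n+".npz")["d"][None]))
print("both",fit(np.stack([np.load(n+".npz")["d"] for n in("w12","w13")])))
D=np.concatenate([np.load("pinD1.npy"),np.load("pinD2.npy")]); print("now",fit(D)); 
for i in range(0,20,2): print(fit(D[i:i+2]))
D=[]
for i in range(10): D.append(ctrl.get_image("wrist")[1])
np.save("pinD3.npy",np.array(D)); print("D3",fit(np.array(D)), ctrl.get_obs()["t"])
E
```

```text
w12 (np.float64(0.5492904417996927), np.float64(0.10470755923456165))
w13 (np.float64(0.6562036213154548), np.float64(0.09826958891231731))
both (np.float64(0.6006117390256861), np.float64(0.08054373397922017))
now (np.float64(0.7455828374248643), np.float64(0.022510121851954546))
(np.float64(0.6430452246636021), np.float64(0.07070278752975635))
(np.float64(0.7967236209848667), np.float64(0.07189453674131704))
(np.float64(0.8212237274529589), np.float64(0.0735843982809522))
(np.float64(0.8127698166252374), np.float64(0.07093890729293303))
(np.float64(0.6707304466158419), np.float64(0.07151770409714706))
(np.float64(0.8029270801789052), np.float64(0.07245529815090172))
(np.float64(0.6522294240001384), np.float64(0.06926353532776774))
(np.float64(0.8170820917525443), np.float64(0.06973505007421656))
(np.float64(0.6688251076031811), np.float64(0.07052560457871497))
(np.float64(0.7574650052784732), np.float64(0.06934483777264129))
D3 (np.float64(0.7596926552878459), np.float64(0.032657362282948146)) 18.9
```

Create step.py:
```python
from pin2 import *
import subprocess
exec(open("t.py").read())
D=[];q=[]
for i in range(8):
    D.append(ctrl.get_image("wrist")[1]); oo=ctrl.get_obs(); q.append(oo["wrist_torque"][2])
p=fit(np.array(D)); l="  held Tz %.3f pin %.3f +- %.3f t %.2f eff %.3f"%(np.mean(q),p[0],p[1],oo["t"],oo["effort"][5]); print(l); open("log.txt","a").write(l+"\n")
```

```text
(no output)
```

>>> drive_tool:
  commands: "1 0 0 0 0.4"

```text
t: 18.98
tool_pos: [0.5037, -0.0117, 0.017]
tool_rot: [-1.78, 0.716, 1.772]
contact_force: [3.4, -7.4, 0.3]
opening: 0.0107
```

```bash
python3 step.py
```

```text
t 18.98 yaw -133.72 Tz 0.238 eff6 -0.325 F [ 3.4 -7.4  0.3] op 0.0107 pos [ 0.5037 -0.0117  0.017 ] q6 2.167
  held Tz 0.151 pin 0.871 +- 0.035 t 19.38 eff 0.151
```

>>> drive_tool:
  commands: "1 0 0 0 0.4"

```text
t: 19.47
tool_pos: [0.5036, -0.0118, 0.017]
tool_rot: [-1.757, 0.742, 1.748]
contact_force: [3.4, -7.9, 0.1]
opening: 0.0106
```

```bash
python3 step.py
```

```text
t 19.47 yaw -135.74 Tz 0.137 eff6 -0.417 F [ 3.4 -7.9  0.1] op 0.0106 pos [ 0.5036 -0.0118  0.017 ] q6 2.202
  held Tz 0.097 pin 0.957 +- 0.036 t 19.87 eff 0.084
```

>>> drive_tool:
  commands: "1 0 0 0 0.4"

```text
t: 19.95
tool_pos: [0.5036, -0.0118, 0.017]
tool_rot: [-1.733, 0.769, 1.725]
contact_force: [2.8, -7.9, 0.7]
opening: 0.0106
```

```bash
python3 step.py
```

```text
t 19.95 yaw -137.75 Tz 0.095 eff6 -0.434 F [ 2.8 -7.9  0.7] op 0.0106 pos [ 0.5036 -0.0118  0.017 ] q6 2.237
  held Tz 0.079 pin 1.036 +- 0.036 t 20.35 eff 0.077
```

>>> drive_tool:
  commands: "0.4 0 0 0 0; 0.4 0 0 0 0; 0.4 0 0 0 0; -1 0 0 0 0; -1 0 0 0 0; -1 0 0 0 0; -1 0 0 0 0; -1 0 0 0 0"

```text
t: 21.02
tool_pos: [0.5024, -0.0094, 0.0164]
tool_rot: [-1.728, 0.765, 1.728]
contact_force: [0.6, -0.2, 0.4]
opening: 0.0836
```

>>> drive_tool:
  commands: "-1 -0.3 0 0 0; -1 -0.9 0 0 0; -1 -1.6 0 0 0; -1 -2.3 0 0 0; -1 -3 0 0 0; -1 -3.5 0 0 0; -1 -3.5 0 0 0; -1 -3.5 0 0 0"

```text
t: 21.68
tool_pos: [0.5036, -0.0096, 0.1587]
tool_rot: [-1.732, 0.764, 1.724]
contact_force: [0.4, -0.4, -1.1]
opening: 0.0855
```

Run:
```python
from jaw import *
o,M=st(); ci,im,d,P=snap("wrist","w14"); Q=P.reshape(-1,3)
k=np.array([.5019,-.0100]);th=np.radians(101.8);a=np.array([np.cos(th),np.sin(th)]);b=np.array([-a[1],a[0]])
S=Q[(Q[:,2]>.068)&(Q[:,2]<.08)&(abs(Q[:,1]+.01)<.04)&(abs(Q[:,0]-.502)<.04)]
print("knob",cv2.minAreaRect(np.float32(S[:,:2]*1000)))
ci,im,d,P=snap("side","s14"); ci,im2,d2,P2=snap("scene","c14")
cv2.imwrite("pics/s14c.png",cv2.resize(im[150:270,200:400],None,fx=4,fy=4,interpolation=cv2.INTER_CUBIC))
```

```text
t 21.68 pos [ 0.5036 -0.0096  0.1587] yaw -137.75 xax [ 0.004 -0.001 -1.   ] F [ 0.36 -0.39 -1.06] Tq [-0.017  0.026  0.007] op 0.0855 q [-0.17 -0.22  1.93  0.    1.43  2.24]
knob ((502.728271484375, -10.870401382446289), (11.970701217651367, 42.801849365234375), 45.63816452026367)
```

View pics/w14.png

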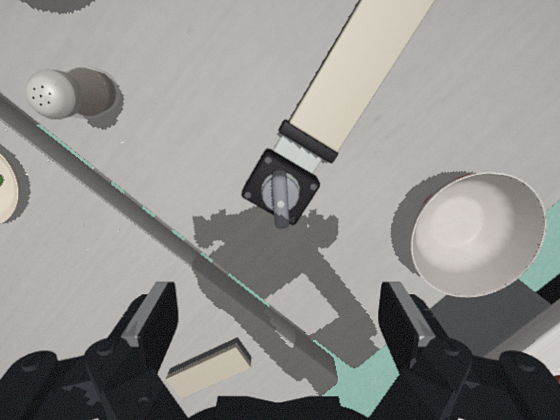

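View pics/s14c.png

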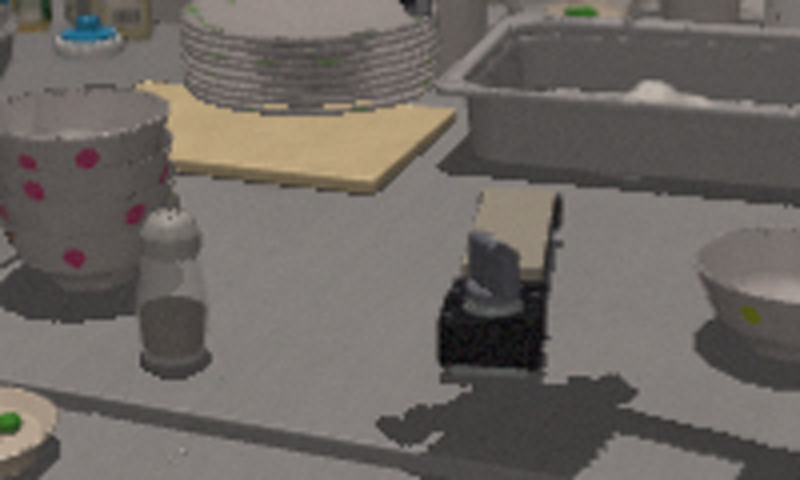

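Run:
```python
from jaw import *
k=np.array([.5019,-.0100]);th=np.radians(101.8);a=np.array([np.cos(th),np.sin(th)]);b=np.array([-a[1],a[0]])
for n,c in(("w14","wrist"),("s14","side"),("c14","scene")):
    F=np.load(n+".npz");P=cloud(ctrl.camera_info(c),F["d"],F["T"]).reshape(-1,3)
    h=np.c_[(P[:,:2]-k)@a*1000+94,(P[:,:2]-k)@b*1000,P[:,2]*1000]
    S=h[(h[:,2]>36)&(h[:,2]<44)&(abs(h[:,1])<30)&(h[:,0]>-120)&(h[:,0]<55)]
    print(n,len(S),S.min(0).round(1),S.max(0).round(1),S.mean(0).round(1))
    J=h[(h[:,2]>26)&(h[:,2]<33.5)&(abs(h[:,1])<29)&(h[:,0]>20)&(h[:,0]<66)]
    if len(J): print(" jaw x",np.percentile(J[:,0],[1,50,99]).round(1),len(J))
im=np.load("w14.npz")["im"][100:240,230:360]; cv2.imwrite("pics/w14c.png",cv2.resize(im,None,fx=4,fy=4,interpolation=cv2.INTER_CUBIC))
```

```text
w14 9718 [-93.2 -23.7  36.1] [40.3 25.  41.7] [-22.7   1.2  39. ]
 jaw x [32.9 46.  51.7] 832
s14 293 [-101.2  -26.    36.4] [40.8 22.4 41.4] [-36.7   2.1  39.7]
 jaw x [35.8 44.6 51.7] 38
c14 521 [-107.2  -25.4   36. ] [42.5 23.3 43.7] [-28.8  -0.   39.7]
 jaw x [27.2 42.4 52.6] 58
```

View pics/w14c.png

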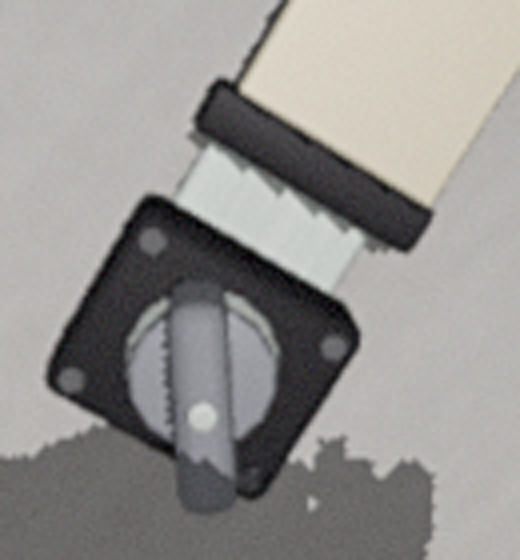

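View pics/c14.png

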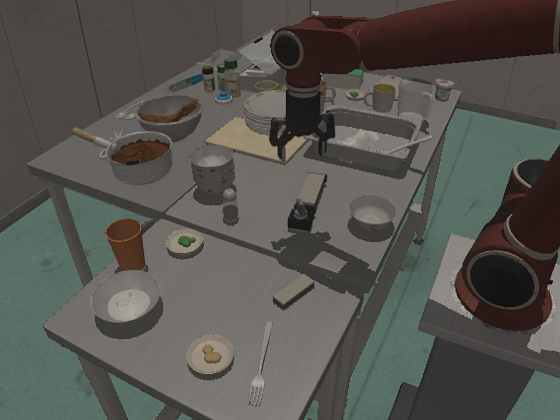

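>>> drive_tool:
  commands: "-1 -0.5 0 0 0; -1 -0.5 0 0 0; -1 -0.5 0 0 0; -1 -0.5 0 0 0"

```text
t: 22.17
tool_pos: [0.5019, -0.0094, 0.1751]
tool_rot: [-1.727, 0.765, 1.73]
contact_force: [0.2, -0.0, 0.0]
opening: 0.0853
```

Run:
```python
from h import *
from station import ctrl
st(); print(ctrl.finish_job())
```

```text
t 22.17 pos [ 0.5019 -0.0094  0.1751] yaw -137.75 xax [-0.002  0.    -1.   ] F [ 0.24 -0.04  0.01] Tq [-0.059  0.029 -0.028] op 0.0853 q [-0.17 -0.23  1.91  0.    1.47  2.24]
the job is handed in; nothing more can be done
None
```

I put the larger stone in the holder and set it down with about 7 N. I then turned the knob clockwise about 114° through one click, opened the gripper, backed the arm off and handed the job in at 22.2 s.

**Last checks**
- **Click:** the torque rose to about 0.37–0.4 N m and then fell to about 0.1 N m. The pin rose about 0.37 mm, averaged over many depth frames, against 0.4 mm per click.
- **Stone:** it lies flat, with its top at 39–40 mm. Its knob end is at holder x ≈ 40 mm, which is where it should be when home, and I saw no gap to the jaw. I did not measure the clamping force.
- **Bystanders:** the shaker and dish look unmoved in the last pictures. The robot was touching nothing, with about 0.2 N on the wrist.

**What disagreed**
- **Tool height:** the fingertips really sit about 40 mm above the reported TCP, as all three cameras showed. My first grasp therefore closed above the stone without touching it. I corrected for the offset and the second grasp held.
- **Click position:** the torque was noisy, and the pin rose gradually over about 10° instead of in one step. I therefore turned a few degrees past the peak, about 10° short of where the next click was due.
- **Knob angle:** the wing measured about 3° off the gripper's angle after release, which is near what that measurement can resolve.

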